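# Fit the strainer in the glazing machine

### The job

Get the small glazing machine ready: slide its clear guard all the way open, lay the red-ribbed strainer disc flat in the filler mouth, and turn the brass ring clockwise by its orange post to the stop so that it locks the disc in. Then slide the guard fully shut, and leave the blank disc and the other things on the table where they are.

Things in the scene. Friction and masses are not known exactly. Their poses are not given: they have to be found in the camera images.
- machine: Glazing machine: fixed white and steel box 230 (x) x 410 (y) mm, 128 mm high at its two rails; origin under its centre on the table. x points away from the robot, y along the guard's track (robot's left), z up. Its -y half is an open-topped bay 196 x 190 mm around the mouth, walls 114 mm high; the +y half is a closed housing.
- mouth (a point): Centre of the round filler mouth, on the steel deck, 70 mm above the table; axes as the machine's. A flat-bottomed recess 59 mm across, 7 mm deep. The seated strainer has its underside 7 mm below this point, strainer_center 12.5 mm above it, and must go in with its rib parallel (within 10 degrees) to the machine's x, to pass the ring's lugs.
- guard (a joint): Clear guard: level blue-edged panel 194 x 190 mm, top face 125 mm above the table. 0 = shut, over the bay; 0.20 = fully open, slid 200 mm along the machine's +y over the housing. Starts shut or up to 30 mm ajar. Friction about 2 N; stays where left; hard stops at both ends.
- guard_handle (a point): Centre of the guard's handle: a blue bar standing up in the middle of the panel, 80 mm long (machine x), 14 mm thick (machine y, the way the guard slides), 36 mm tall; its top is 18 mm above this point. When the guard is shut this point is 73 mm straight above mouth. Axes as the machine's.
- ring (a joint): Brass locking ring on the deck around the mouth: inner radius 33, outer 46, 9 mm high. 0 = unlocked; grows as it turns clockwise seen from above, to a hard stop at 1.30 rad where its lugs lie over the disc. Starts within 0.08 rad of unlocked. Friction 0.06 N m; stays where left. Reached only with the guard open.
- ring_lug (a point): Middle of one of the ring's two opposite orange lugs, 14 mm wide, which reach inwards to 24 mm from the mouth's axis, 2 to 7 mm above the deck. Unlocked they lie on the mouth's +y (this one) and -y sides; the disc passes between them only with its flats facing them.
- ring_post (a point): Ring's handle: upright orange round post, 14 mm thick, 55 mm from the mouth's axis. This point is on its axis, 26 mm above the deck and 16 mm below its top. At ring = 0 it lies from the mouth 44 mm along machine -x and 33 mm along -y; locking carries it round the -x (robot) side to 44 mm along -x, 33 mm along +y.
- strainer_center (a point): Centre (19.5 mm above its underside) of the loose strainer: perforated round steel plate 56 mm across, 7 mm thick, with two parallel flats 44 mm apart and an upright red rib 36 mm long, 12 mm thick, top 39 mm above the underside. x along rib and flats, z up. 80 g. Grip the rib across, fingertips above the plate. Either way round fits.
- blank_center (a point): Centre of the blank disc, same shape and size as the strainer but a plain grey plate with a black rib. Bystander: leave it.
- mug: White mug, 84 mm across, 80 mm high; origin under its centre. Bystander.
- jar: Amber glass jar with brass lid, 72 mm across, 110 mm high; origin under its centre. Bystander.
- tin: Green tin, 70 mm across, 90 mm high; origin under its centre. Bystander.
- brush: Pastry brush lying on the table; origin under its middle. Bystander.
- spatula: Spatula lying on the table; origin under its middle. Bystander.
- bowl: Blue bowl, 150 mm across, 60 mm high; origin under its centre. Bystander.
Things that resemble listed ones, but are neither listed nor needed, are in the scene too. Leave any pink look-alike of the part that bears strainer_center alone.

How it is judged (in metres and radians):
On the way, in this order (a step that is already met when the one before it is completed fails the run):
1. the guard is slid open (value of joint guard above 0.18 m), for 0.2 s.
2. the strainer disc lies flat in the mouth, the ring still unlocked (horizontal distance between strainer_center and mouth below 0.005 m and z of strainer_center in the frame of mouth below 0.0145 m and angle between strainer_center's own z axis and vertical below 0.06 rad and value of joint ring below 0.4 rad), for 0.2 s.
3. the ring is turned to its stop over the disc (value of joint ring above 1.18 rad and z of strainer_center in the frame of mouth below 0.0145 m), for 0.2 s.
At the end, for the whole second after the job is handed in: The guard is shut (within 6 mm), the ring is turned to its stop (at least 1.18 of 1.30 rad), and the strainer disc lies flat at rest in the mouth (centre within 5 mm, height within 2 mm, tilt under 0.06 rad) (all of step 3 and value of joint guard below 0.006 m and velocity of joint guard below 0.01 m/s and horizontal distance between strainer_center and mouth below 0.005 m and z of strainer_center in the frame of mouth above 0.0105 m and angle between strainer_center's own z axis and vertical below 0.06 rad and linear speed of strainer below 0.02 m/s); the robot touches nothing.
It fails at once if the blank disc is moved more than 30 mm (distance of blank_center from where it was at the start of the episode above 0.03 m).
It fails at once if another thing on the table is moved more than 30 mm (distance of any of mug, jar, tin, brush, spatula, bowl from where it was at the start of the episode above 0.03 m).
It also fails if it takes over 72 s, if anything falls off the work surface, if the arm or the gripper's body presses on something with over 40 N, if the wrist force passes 120 N, or if a joint passes its speed limit or range.

### The arm

A 6-joint arm with a two-finger parallel gripper is mounted at the origin on the work surface. World frame = base frame: x ahead of the robot, y to its left, z up, the work surface at z = 0. Lengths are in mm, angles in rad, forces in N, time in s.
With the tool pointing down it reaches from about 375 to 900 mm from the base axis. Payload 3.1 kg.
Tool frame: the origin (TCP) lies at the very end of the fingers, on their centre line; the grasp point (between the pads) lies 19 mm behind it; z points along the fingers, x is the direction in which the jaws open and shut, and the axes are right-handed (so a half turn about z gives the same grasp; the last joint's range is limited). The gripper opens to 87 mm and grips with 3 to 60 N. Pads are 19 mm wide; open, the fingers measure 117 mm over their backs; the gripper's body (75 mm by 190 mm) begins 51 mm behind the grasp point.
Start: joints at [0.932, 0.527, 1.433, -0, 1.181, -0.178], TCP at [277.313, 560.084, 222.548] pointing down, gripper open.
Joint ranges: [-3.08, 3.08], [-0.75, 2.2], [0.22, 2.44], [-1.43, 4.57], [0, 2.65], [-2.85, 2.85]. Speed limits (rad/s): [2.79, 2.79, 3.14, 3.14, 3.14, 3.14].

### API

Orientations are given as a unit quaternion [w, x, y, z].
In Python, from workcell import ctrl gives the robot as it stands. The module is installed in compiled form; this text tells all that it offers.
- The arm moves only by the tool drive_tool, never from a script. Its argument "targets" is a list of rows, each a list of 3 entries, a list of its own where there are three numbers: the closure, from 0 (fully open) to 1 (shut), then the shift along the world's x, y, z in m, then the turn, a rotation vector about the world's x, y, z in rad. In form: [[jaw, [tx, ty, tz], [rx, ry, rz]], ...]. A call has 1 to 10 rows; each row shifts and turns the pose as measured when the row begins; what a row does not reach is not made up. A row lasts 1/10 s, in which the tool goes at most 50 mm and 8.59 degrees, less where a joint would pass 70% of its speed; a pose out of reach is approached as far as the arm can. A call is refused whole if a number of a shift passes 0.05 or a number of a turn 0.15, either way. A call with a gripper value outside its range is refused whole. The fingers move at their own pace and stop on an object; "squeeze" is the grip in N (left out, the last holds). Time passes only in rows, so rows that do not move let the fingers close. It gives the time, the measured TCP pose, the force and the opening at its end, in the units of the state.
- ctrl.sense(): the state, without advancing time (a new reading comes with each control period).
- ctrl.read_camera(name): name is "scene" or "top"; returns a dict with "img" (420x560x3 uint8, blue, green, red), "range_z" (420x560 float32, mm along the optical axis (not along the pixel's ray), 0 where there is no reading), "mtx" (3x3 intrinsics, pixels), "view" (4x4, takes a point from world to camera coordinates). Camera axes: x right, y down, z forward; pixel columns grow to the right and rows downward; lengths in mm; the calibration is good to about 2 mm. A picture is of the moment at which its call begins.
- ctrl.job_done(): hands the job in, once; it reports no verdict.
The state is a dict: "clock": time; "joint_positions": joint angles; "qvel": joint speeds; "effort": joint torques, N m; "ee_pos": TCP position; "tool_rot": TCP orientation; "contact_force": force on the tool from outside, world axes, zero at the start; "torque": the same for the moment, N m; "gripper_width": finger opening in mm.
Only numpy, scipy, OpenCV 4.12 (cv2) and the standard library are available. Lean on these libraries where they do the work, as an engineer would, in place of code of your own. Each camera call takes 0.05 s, during which the arm holds its last target.

## Working session

There is one attempt and no reset: what is moved stays moved. The work goes in short steps, Python scripts to look and compute and a tool call to move; the robot and the scene stay as the last step left them, time stands still between calls to the robot, and variables do not carry over. Pictures are saved under pics/ and viewed, and the job is handed in when it is done.

Besides the shell and the picture viewer there is one more tool, called after "Request:" in YAML: its name, and indented under it one key for each argument. drive_tool: Moves the arm, as the interface text tells. Its arguments: {"type":"object","properties":{"targets":{"type":"array","items":{"type":"array"}},"squeeze":{"type":"number"}},"required":["targets"]}

```bash
mkdir -p pics
cat > h.py <<'E'
import numpy as np, cv2
from workcell import ctrl
def cam(n):
    d=ctrl.read_camera(n); return d
def save(n,f,crop=None,s=1):
    d=cam(n); im=d["img"]
    if crop: im=im[crop[1]:crop[3],crop[0]:crop[2]]
    if s!=1: im=cv2.resize(im,None,fx=s,fy=s,interpolation=cv2.INTER_CUBIC)
    cv2.imwrite("pics/"+f,im); return d
def ray(d,u,v,z):
    K=np.array(d["mtx"]);V=np.array(d["view"]);R=V[:3,:3];t=V[:3,3]
    c=-R.T@t; r=R.T@np.linalg.inv(K)@np.array([u,v,1.]); return c+r*(z-c[2])/r[2]
def proj(d,p):
    K=np.array(d["mtx"]);V=np.array(d["view"]); q=K@(V[:3,:3]@np.array(p,float)+V[:3,3]); return q[:2]/q[2]
E
python3 - <<'E'
from h import *
for n in("scene","top"):
    d=save(n,n+"0.png",s=1.4); V=np.array(d["view"]); print(n,-V[:3,:3].T@V[:3,3]); print(V.round(3),d["mtx"])
print(ctrl.sense())
E
```

```text
scene [1339.72691871 -792.92083707 1081.11625711]
[[ 6.870000e-01  7.270000e-01  1.100000e-02 -3.555570e+02]
 [ 4.750000e-01 -4.370000e-01 -7.640000e-01 -1.566630e+02]
 [-5.500000e-01  5.300000e-01 -6.450000e-01  1.855112e+03]
 [ 0.000000e+00  0.000000e+00  0.000000e+00  1.000000e+00]] [[527.75870108   0.         277.94681801]
 [  0.         527.75870108 207.15750482]
 [  0.           0.           1.        ]]
top [ 453.01687687  -13.42924482 1411.02714771]
[[ 1.200000e-02 -1.000000e+00 -0.000000e+00 -1.833200e+01]
 [-9.980000e-01 -1.200000e-02 -5.400000e-02  5.287890e+02]
 [ 5.400000e-02  1.000000e-03 -9.990000e-01  1.384359e+03]
 [ 0.000000e+00  0.000000e+00  0.000000e+00  1.000000e+00]] [[444.54404429   0.         284.62742352]
 [  0.         444.54404429 223.76438592]
 [  0.           0.           1.        ]]
{'clock': 0.1, 'joint_positions': array([ 9.32487647e-01,  5.28316464e-01,  1.43378081e+00, -5.93880018e-06,
        1.18136726e+00, -1.78493678e-01]), 'qvel': array([-0.00010042, -0.00264935, -0.00351375,  0.00068744,  0.00090938,
       -0.0001053 ]), 'effort': array([-4.44423949e-04, -4.40984309e+01, -1.77150142e+01,  6.35129353e-02,
        5.34192973e-02, -1.09102871e-05]), 'ee_pos': array([276.94159486, 559.5672211 , 221.7022167 ]), 'tool_rot': array([ 3.47102633e-04,  8.49640819e-01,  5.27360980e-01, -8.69206796e-04]), 'contact_force': array([-0.19342262,  0.59654066,  0.35297658]), 'torque': array([-0.01591912,  0.04183533, -0.01613293]), 'gripper_width': 86.62966224120096}
```

View pics/scene0.png

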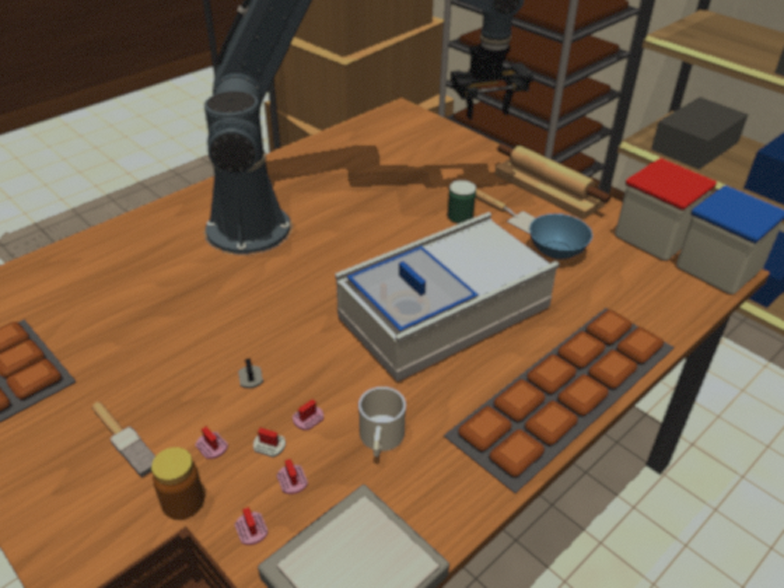

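View pics/top0.png

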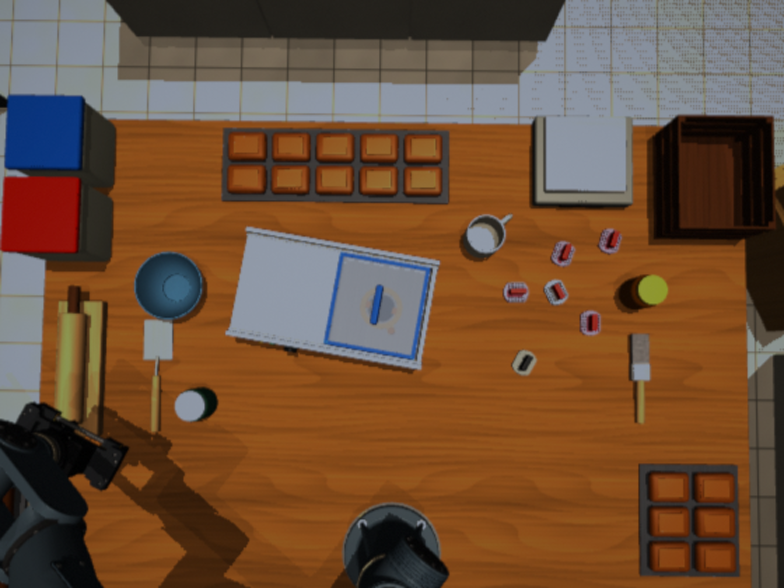

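The red-ribbed items are at top-view picture pixels (516,293), (556,292), (564,253), (610,241) and (591,323). Only the one at (556,292), scene (268,440), appears to have a steel plate, and the rest look pink. I'll check that in an enlarged crop and measure the machine.

Run:
```python
from h import *
a=cam("scene");b=cam("top")
i1=cv2.resize(a["img"][270:400,130:245],None,fx=3.4,fy=3.4,interpolation=cv2.INTER_CUBIC)
i2=cv2.resize(b["img"][155:275,350:460],None,fx=3.6,fy=3.6,interpolation=cv2.INTER_CUBIC)
h=min(i1.shape[0],i2.shape[0]); cv2.imwrite("pics/crop1.png",np.hstack([i1[:h],i2[:h]]))
cv2.imwrite("pics/mach.png",cv2.resize(b["img"][155:270,155:320],None,fx=4.8,fy=4.8,interpolation=cv2.INTER_CUBIC))
# guard: blue mask
for n,d,z in(("top",b,125),("scene",a,125)):
    hsv=cv2.cvtColor(d["img"],cv2.COLOR_BGR2HSV)
    m=cv2.inRange(hsv,(105,150,60),(125,255,255)); 
    if n=="top": m[:,:220]=0;m[:160]=0
    else: m[:,:240]=0;m[:,345:]=0;m[:170]=0
    N,l,s,c=cv2.connectedComponentsWithStats(m)
    for k in range(1,N):
        if s[k,4]<15: continue
        pts=np.argwhere(l==k)[:,::-1].astype(np.float32); r=cv2.minAreaRect(pts)
        print(n,s[k],c[k].round(1),r, ray(d,*c[k],125).round(1),ray(d,*c[k],161).round(1))
        print([ray(d,*p,125).round(1)[:2].tolist() for p in cv2.boxPoints(r)])
```

```text
top [232 181  75  76 516] [268.9 219.1] ((268.9159851074219, 218.21200561523438), (65.02486419677734, 66.09818267822266), 10.304845809936523) [535.9  33.8 125. ] [533.5  32.5 161. ]
[[459.9, 142.2], [649.5, 111.3], [617.7, -75.4], [428.6, -43.1]]
top [265 204   8  27 124] [268.6 217.3] ((268.6319885253906, 217.02398681640625), (4.651021480560303, 26.83281898498535), 10.304847717285156) [541.1  34.7 125. ] [538.6  33.4 161. ]
[[504.7, 47.7], [581.6, 34.9], [579.3, 21.5], [502.5, 34.4]]
scene [286 188  17  21 106] [294.6 196.9] ((294.8470153808594, 196.94161987304688), (24.99368667602539, 6.234380722045898), 51.842769622802734) [523.2  58.9 125. ] [553.9  26.8 161. ]
[[477.6, 63.2], [474.2, 86.6], [568.4, 55.4], [570.9, 33.3]]
scene [249 197  39  39  79] [267.5 216. ] ((267.73602294921875, 215.77037048339844), (53.037723541259766, 2.1889195442199707), 45.78482437133789) [531.8 -54.7 125. ] [562.2 -82.5 161. ]
[[435.6, -40.6], [433.4, -32.7], [620.4, -65.8], [621.8, -73.0]]
```

View pics/crop1.png

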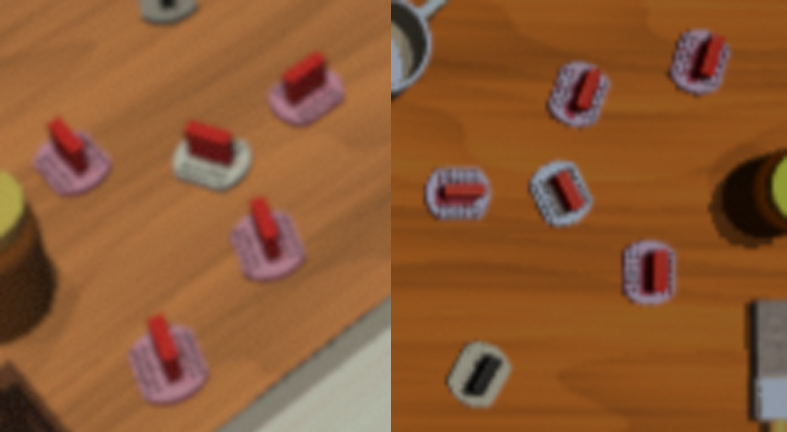

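View pics/mach.png

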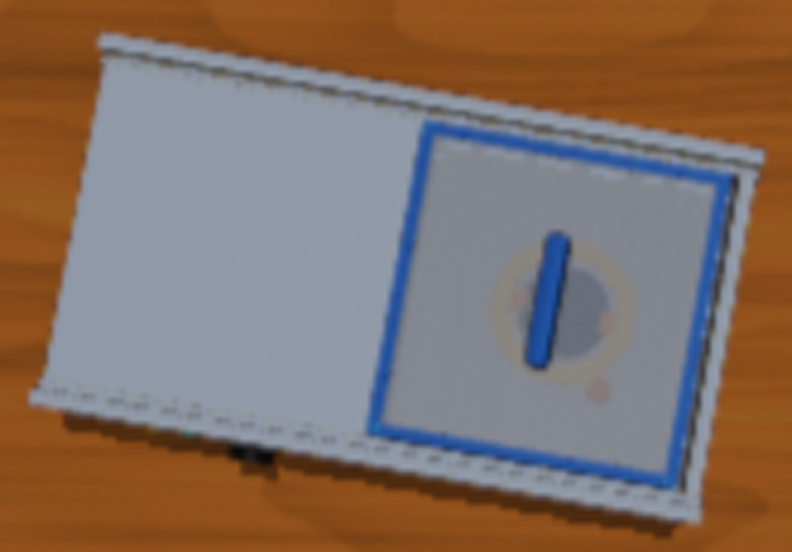

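The enlarged crop confirms it: the red-ribbed disc at crop (560,192) has a steel plate. The other four are pink, and the black-ribbed blank is at (480,375). The guard handle is near (539,33), the machine yaw is about -9.6°, and the guard is slightly ajar. I'm moving to the handle now.

Request:
drive_tool:
  targets:
    - [0.3,[0.02,-0.04,0],[0,0,0.03]]
    - [0.3,[0.02,-0.04,0],[0,0,0.03]]
    - [0.3,[0.02,-0.04,0],[0,0,0.03]]
    - [0.3,[0.02,-0.04,0],[0,0,0.03]]
    - [0.3,[0.02,-0.04,0],[0,0,0.03]]
    - [0.3,[0.02,-0.04,0],[0,0,0.03]]
    - [0.3,[0.02,-0.04,0],[0,0,0.03]]
    - [0.3,[0.02,-0.04,0],[0,0,0.03]]
    - [0.3,[0.02,-0.04,0],[0,0,0.03]]
    - [0.3,[0.02,-0.04,0],[0,0,0.03]]
  squeeze: 20

```text
clock: 1.2
ee_pos: [479.0, 150.3, 221.1]
tool_rot: [-0.001, 0.753, 0.658, 0.001]
contact_force: [0.5, 0.8, -0.1]
gripper_width: 61.1
```

```bash
cat >> h.py <<'E'
def st():
    s=ctrl.sense(); q=s["tool_rot"]; w,x,y,z=q
    X=np.array([1-2*(y*y+z*z),2*(x*y+w*z),2*(x*z-w*y)]); Z=np.array([2*(x*z+w*y),2*(y*z-w*x),1-2*(x*x+y*y)])
    print(round(s["clock"],2),s["ee_pos"].round(1),"yawX",round(float(np.degrees(np.arctan2(X[1],X[0]))),2),"Z",Z.round(4),"F",s["contact_force"].round(1),"w",round(s["gripper_width"],1),"j6",s["joint_positions"].round(2))
    return s
E
python3 -c "
from h import *
st()"
```

```text
1.2 [479.  150.3 221.1] yawX 82.27 Z [ 6.0e-04  2.6e-03 -1.0e+00] F [ 0.5  0.8 -0.1] w 61.1 j6 [ 0.08  0.36  1.74  0.    1.04 -1.36]
```

Request:
drive_tool:
  targets:
    - [0.3,[0.02,-0.039,0],[0,0,-0.01]]
    - [0.3,[0.02,-0.039,0],[0,0,-0.01]]
    - [0.3,[0.019,-0.038,0],[0,0,-0.01]]
    - [0.3,[0,0,0],[0,0,0]]

```text
clock: 1.6
ee_pos: [543.1, 23.6, 221.3]
tool_rot: [0.001, 0.765, 0.644, 0.002]
contact_force: [-0.6, 1.1, -0.2]
gripper_width: 60.9
```

```bash
python3 -c "
from h import *
st()
save('scene','s1.png',(200,100,440,300),3)"
```

```text
1.6 [543.1  23.6 221.3] yawX 80.13 Z [ 5.e-03  7.e-04 -1.e+00] F [-0.6  1.1 -0.2] w 60.9 j6 [-0.16  0.42  1.64  0.    1.08 -1.56]
```

View pics/s1.png

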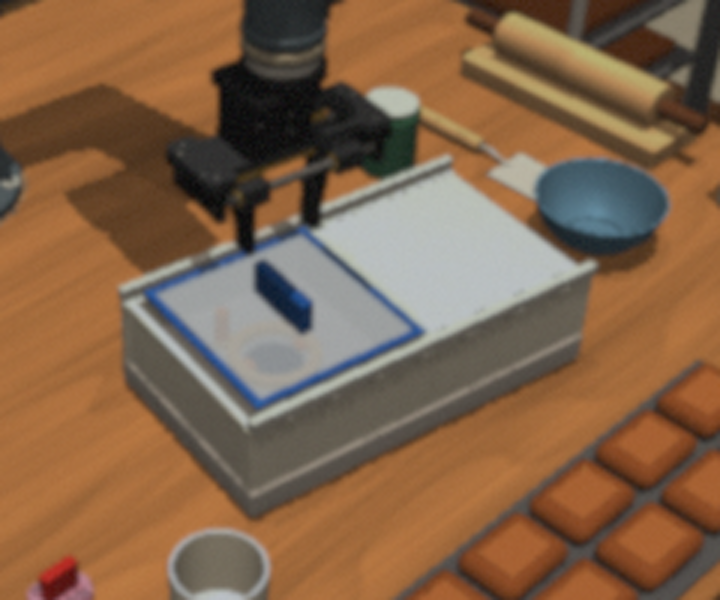

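The open jaws hang just above the blue handle at (283,295). I'll descend, straddle it and grip.

Request:
drive_tool:
  targets:
    - [0.3,[-0.004,0.009,-0.02],[0,0,0]]
    - [0.3,[0,0,-0.03],[0,0,0]]
    - [0.3,[0,0,-0.024],[0,0,0]]
    - [0.3,[0,0,0],[0,0,0]]
    - [1,[0,0,0],[0,0,0]]
    - [1,[0,0,0],[0,0,0]]
    - [1,[0,0,0],[0,0,0]]
    - [1,[0,0,0],[0,0,0]]
    - [1,[0,0,0],[0,0,0]]
  squeeze: 20

```text
clock: 2.55
ee_pos: [535.9, 40.5, 149.8]
tool_rot: [0.001, 0.764, 0.646, 0.004]
contact_force: [0.9, 0.2, 0.4]
gripper_width: 28.6
```

Request:
drive_tool:
  targets:
    - [1,[0,0,-0.006],[0,0,0]]
    - [1,[0,0,0],[0,0,0]]
    - [1,[0,0,0],[0,0,0]]
    - [1,[0,0,0],[0,0,0]]
    - [1,[0,0,0],[0,0,0]]

```text
clock: 3.05
ee_pos: [536.5, 39.8, 144.2]
tool_rot: [0.002, 0.764, 0.646, 0.004]
contact_force: [-0.7, 0.3, 0.4]
gripper_width: 13.6
```

```bash
python3 -c "
from h import *
st()"
```

```text
3.05 [536.5  39.8 144.2] yawX 80.44 Z [ 0.0087  0.0032 -1.    ] F [-0.7  0.3  0.4] w 13.6 j6 [-0.14  0.52  1.73  0.01  0.88 -1.54]
```

Request:
drive_tool:
  targets:
    - [1,[0.001,0.007,0],[0,0.008,0]]
    - [1,[0.003,0.015,0],[0,0,0]]
    - [1,[0.003,0.02,0],[0,0,0]]
    - [1,[0.003,0.02,0],[0,0,0]]
    - [1,[0.003,0.02,0],[0,0,0]]
    - [1,[0.003,0.02,0],[0,0,0]]
    - [1,[0.003,0.02,0],[0,0,0]]
    - [1,[0.003,0.02,0],[0,0,0]]
    - [1,[0.003,0.015,0],[0,0,0]]
    - [1,[0.002,0.01,0],[0,0,0]]

```text
clock: 4.05
ee_pos: [565.6, 215.4, 144.2]
tool_rot: [0.002, 0.763, 0.646, -0.0]
contact_force: [0.7, -2.5, 1.4]
gripper_width: 13.8
```

```bash
python3 -c "
from h import *
st()"
```

```text
4.05 [565.6 215.4 144.2] yawX 80.55 Z [ 0.0021 -0.0028 -1.    ] F [ 0.7 -2.5  1.4] w 13.8 j6 [ 0.18  0.6   1.56 -0.    0.99 -1.22]
```

Sliding freely at about 2.5 N, 178 mm so far. I'm continuing gently to the stop.

Request:
drive_tool:
  targets:
    - [1,[0.002,0.01,0],[0,0,0]]
    - [1,[0.001,0.007,0],[0,0,0]]
    - [1,[0.001,0.005,0],[0,0,0]]
    - [1,[0.001,0.003,0],[0,0,0]]
    - [1,[0,0.002,0],[0,0,0]]

```text
clock: 4.55
ee_pos: [567.2, 226.3, 144.0]
tool_rot: [0.012, 0.761, 0.649, -0.018]
contact_force: [-0.0, -4.9, 0.4]
gripper_width: 14.3
```

```bash
python3 -c "
from h import *
st()"
```

```text
4.55 [567.2 226.3 144. ] yawX 80.95 Z [-0.0117 -0.0405 -0.9991] F [-0.  -4.9  0.4] w 14.3 j6 [ 0.22  0.61  1.52 -0.04  1.03 -1.17]
```

The guard is at its stop. Force rose and the tool tilted slightly. I'll release, lift and correct the tilt.

Request:
drive_tool:
  targets:
    - [0.45,[0,0,0],[0,0,0]]
    - [0.45,[0,0,0],[0.02,-0.006,0]]
    - [0.45,[0,0,0],[0.02,-0.006,0]]
    - [0.45,[0,0,0.01],[0,0,0]]
    - [0.45,[0,-0.0,0.03],[0,0,0]]
    - [0.45,[0,-0.0,0.03],[0,0,0]]
    - [0.45,[0,-0.04,0.02],[0,0,0]]
    - [0.45,[0,-0.04,0],[0,0,0]]
    - [0.45,[0,-0.04,0],[0,0,0]]
    - [0.45,[0,0,0],[0,0,0]]

```text
clock: 5.55
ee_pos: [567.3, 106.8, 241.7]
tool_rot: [-0.001, 0.76, 0.65, 0.005]
contact_force: [0.4, 0.5, -0.9]
gripper_width: 47.6
```

Run:
```python
from h import *
st()
a=save("scene","s2.png",(180,130,380,290),3.8)
b=save("top","t2.png",(140,140,340,280),3.8)
for n,d in(("scene",a),("top",b)):
    hsv=cv2.cvtColor(d["img"],cv2.COLOR_BGR2HSV)
    m=cv2.inRange(hsv,(0,150,60),(6,255,255))|cv2.inRange(hsv,(174,150,60),(180,255,255))
    m[:,:140]=0
    if n=="top": m[:,:300]=0; m[:,450:]=0
    else: m[:260]=0; m[:,260:]=0
    N,l,s,c=cv2.connectedComponentsWithStats(m)
    for k in range(1,N):
        if s[k,4]<15: continue
        pts=np.argwhere(l==k)[:,::-1].astype(np.float32); r=cv2.minAreaRect(pts); bp=cv2.boxPoints(r)
        print(n,s[k],c[k].round(1), ray(d,*c[k],39).round(1),[ray(d,*p,39).round(0)[:2].tolist() for p in bp])
```

```text
5.55 [567.3 106.8 241.7] yawX 81.07 Z [ 0.0068  0.0083 -0.9999] F [ 0.4  0.5 -0.9] w 47.6 j6 [-0.01  0.44  1.54  0.01  1.16 -1.43]
scene [213 286  12  14 109] [219.  292.3] [ 594.2 -280.8   39. ] [[581.0, -296.0], [581.0, -257.0], [608.0, -263.0], [608.0, -301.0]]
scene [145 305  10  15  87] [149.6 312. ] [ 527.7 -445.9   39. ] [[507.0, -455.0], [502.0, -439.0], [550.0, -438.0], [554.0, -453.0]]
scene [185 306  13  12 116] [191.2 311.2] [ 595.4 -369.4   39. ] [[586.0, -389.0], [569.0, -368.0], [604.0, -351.0], [620.0, -372.0]]
scene [204 328   8  18  84] [207.7 336.1] [ 682.1 -384.8   39. ] [[658.0, -383.0], [661.0, -371.0], [708.0, -388.0], [705.0, -400.0]]
scene [174 363   9  19  89] [178.1 371.4] [ 712.4 -491.2   39. ] [[688.0, -488.0], [692.0, -478.0], [739.0, -495.0], [735.0, -505.0]]
top [436 165   7  12  46] [438.6 170.2] [ 700.4 -488.8   39. ] [[684.0, -477.0], [719.0, -489.0], [716.0, -500.0], [681.0, -488.0]]
top [401 174   7  12  50] [403.9 179.6] [ 669.5 -380.9   39. ] [[655.0, -366.0], [691.0, -378.0], [686.0, -393.0], [651.0, -381.0]]
top [396 203   7  10  38] [398.9 207.7] [ 581.8 -365.    39. ] [[593.0, -353.0], [598.0, -363.0], [571.0, -377.0], [566.0, -367.0]]
top [363 206  13   5  43] [369.  208.3] [ 578.6 -272.5   39. ] [[586.0, -254.0], [586.0, -291.0], [574.0, -291.0], [573.0, -254.0]]
top [422 225   5  11  44] [424.4 229.8] [ 514.3 -443.8   39. ] [[529.0, -436.0], [529.0, -449.0], [498.0, -449.0], [498.0, -436.0]]
```

View pics/s2.png

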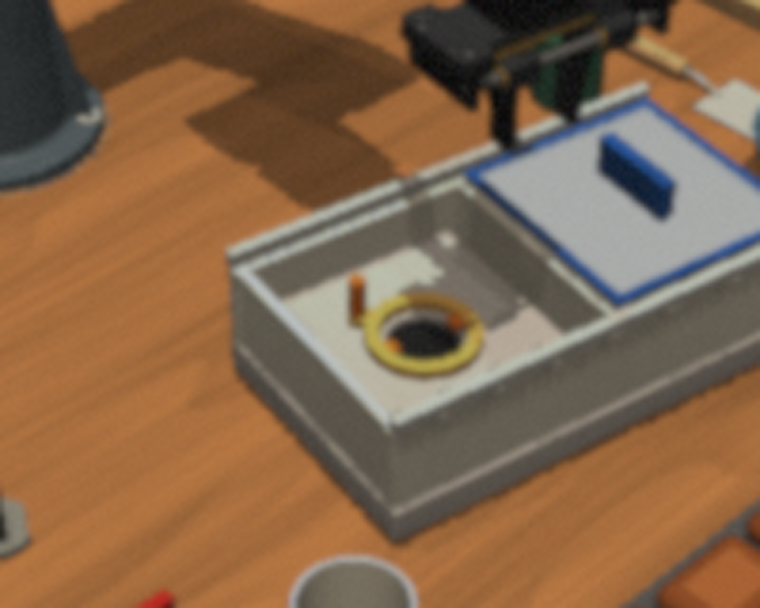

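View pics/t2.png

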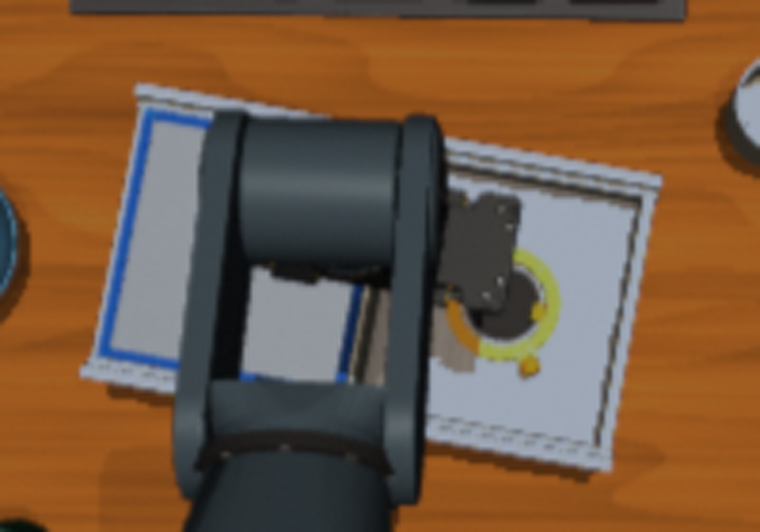

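The guard is fully open. The brass ring sits at scene crop (422,335) with its post at (356,298). Next I'm moving towards the disc and turning to about 116.5° (across a rib at about 26.5°).

Request:
drive_tool:
  targets:
    - [0.45,[0.002,-0.04,0],[0.004,0.003,0.06]]
    - [0.45,[0.002,-0.045,0],[0.004,0.003,0.06]]
    - [0.45,[0.002,-0.045,0],[0,0,0.06]]
    - [0.45,[0.002,-0.045,0],[0,0,0.06]]
    - [0.45,[0.002,-0.045,0],[0,0,0.06]]
    - [0.45,[0.002,-0.045,0],[0,0,0.06]]
    - [0.45,[0.002,-0.045,-0.01],[0,0,0.06]]
    - [0.45,[0.002,-0.045,-0.01],[0,0,0.06]]
    - [0.45,[0.002,-0.04,-0.01],[0,0,0.06]]
    - [0.45,[0,-0.015,0],[0,0,0.06]]

```text
clock: 6.65
ee_pos: [589.4, -294.8, 211.6]
tool_rot: [-0.011, 0.512, 0.859, 0.009]
contact_force: [0.1, 0.7, -0.4]
gripper_width: 47.5
```

Run:
```python
from h import *
st()
a=save("scene","s3.png",(150,260,280,360),5.5)
b=save("top","t3.png",(140,140,460,280),2.5)
```

```text
6.65 [ 589.4 -294.8  211.6] yawX 118.39 Z [-0.0091  0.026  -0.9996] F [ 0.1  0.7 -0.4] w 47.5 j6 [-0.64  0.59  1.34  0.02  1.23 -2.71]
```

View pics/s3.png

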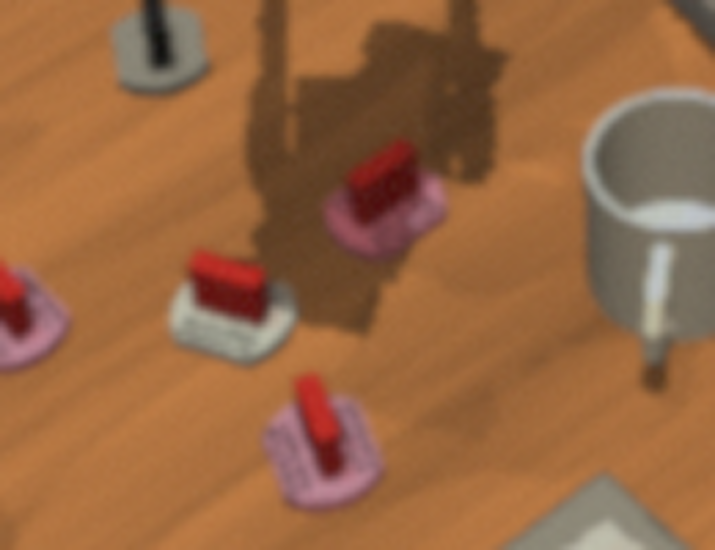

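View pics/t3.png

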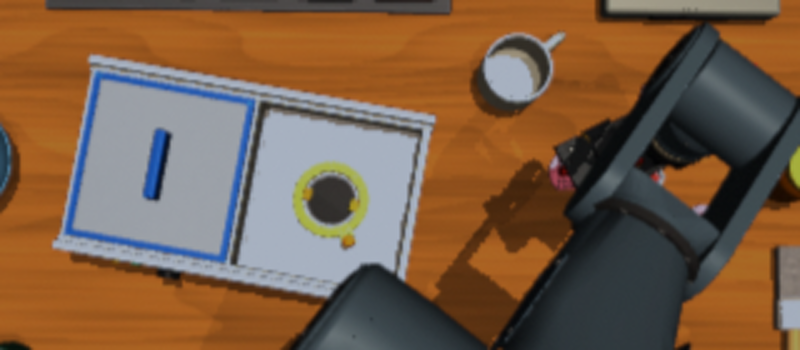

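The ring, post and mouth are now clearly visible from the top, at crop (331,199). Joint 6 is near its limit, so I'll take the equivalent grasp half a turn round. First I'm fixing the positions of the disc and mouth.

Run:
```python
from h import *
a=cam("scene");b=cam("top")
print("rib top scene",ray(a,191.6,308.7,39).round(1))
im=cv2.imread("pics/top0.png"); hsv=cv2.cvtColor(im,cv2.COLOR_BGR2HSV)
x0,y0=530,266; c=hsv[y0:y0+52,x0:x0+52]
m=((c[...,1]<110)|(c[...,0]<4)|(c[...,0]>165)).astype(np.uint8)
m=cv2.morphologyEx(m,cv2.MORPH_CLOSE,np.ones((5,5)))
N,l,s,ce=cv2.connectedComponentsWithStats(m)
for k in range(1,N):
    if s[k,4]>60:
        r=cv2.minAreaRect(np.argwhere(l==k)[:,::-1].astype(np.float32))
        p=(np.array(ce[k])+[x0,y0]+.5)/1.4-.5; q=(np.array(r[0])+[x0,y0]+.5)/1.4-.5
        print(s[k],r,"centroid",ray(b,*p,7).round(1),"rect",ray(b,*q,7).round(1))
# ring: yellow
h=cv2.cvtColor(b["img"],cv2.COLOR_BGR2HSV); mm=cv2.inRange(h,(18,100,80),(35,255,255)); mm[:,:250]=0;mm[:,300:]=0;mm[:195]=0;mm[240:]=0
cs,_=cv2.findContours(mm,cv2.RETR_EXTERNAL,cv2.CHAIN_APPROX_NONE)
for q in cs:
    if len(q)>15:
        e=cv2.fitEllipse(q); print("ring top",e,ray(b,*e[0],79).round(1),cv2.boundingRect(q))
# dark mouth
g=b["img"].max(2); dm=((g<110)).astype(np.uint8); dm[:,:258]=0;dm[:,287]=0;dm[:206]=0;dm[235:]=0;dm[:,288:]=0
N,l,s,ce=cv2.connectedComponentsWithStats(dm)
for k in range(1,N):
    if s[k,4]>40: print("dark",s[k],ce[k],ray(b,*ce[k],67).round(1))
h=cv2.cvtColor(a["img"],cv2.COLOR_BGR2HSV); mm=cv2.inRange(h,(20,110,80),(35,255,255)); mm[:,:265]=0;mm[:,320:]=0;mm[:195]=0;mm[240:]=0
cs,_=cv2.findContours(mm,cv2.RETR_EXTERNAL,cv2.CHAIN_APPROX_NONE)
for q in cs:
    if len(q)>15:
        e=cv2.fitEllipse(q); print("ring scene",e,ray(a,*e[0],77).round(1),cv2.boundingRect(q))
for n,d in(("t",b),("s",a)):
    h=cv2.cvtColor(d["img"],cv2.COLOR_BGR2HSV); mm=cv2.inRange(h,(5,150,80),(19,255,255))
    if n=="t": mm[:,:250]=0;mm[:,300:]=0;mm[:195]=0;mm[245:]=0
    else: mm[:,:265]=0;mm[:,310:]=0;mm[:195]=0;mm[230:]=0
    N,l,s,ce=cv2.connectedComponentsWithStats(mm)
    for k in range(1,N):
        if s[k,4]>4: print("orange",n,s[k],ce[k].round(1),ray(d,*ce[k],75).round(1),ray(d,*ce[k],112).round(1))
```

```text
rib top scene [ 589.6 -364.    39. ]
[ 14  13  25  26 466] ((25.700002670288086, 25.899999618530273), (25.491174697875977, 20.124608993530273), 63.43495178222656) centroid [ 582.7 -366.5    7. ] rect [ 582.6 -366.6    7. ]
ring top ((272.09735107421875, 220.19378662109375), (27.938369750976562, 30.968059539794922), 153.49703979492188) [535.7  25.8  79. ] (257, 205, 30, 33)
dark [263 210  19  20 282] [271.94680851 219.52836879] [538.5  26.6  67. ]
ring scene ((290.8331298828125, 217.437255859375), (20.61572265625, 30.830242156982422), 93.14453887939453) [541.6  27.4  77. ] (275, 207, 32, 22)
orange s [273 203   3  12  25] [273.6 208.5] [477.3  19.7  75. ] [509.  -10.2 112. ]
orange s [298 212   5   5  17] [299.5 213.8] [545.8  58.9  75. ] [575.   27.5 112. ]
orange s [281 219   5   4  14] [283.4 220.4] [534.5   4.4  75. ] [564.1 -25.  112. ]
```

Request:
drive_tool:
  targets:
    - [0.45,[0,-0.008,0],[0.02,0.01,-0.14]]
    - [0.45,[0,-0.008,0],[0,0,-0.15]]
    - [0.45,[0,-0.008,0],[0,0,-0.15]]
    - [0.45,[0,-0.008,0],[0,0,-0.15]]
    - [0.45,[0,-0.008,0],[0,0,-0.15]]
    - [0.45,[0,-0.008,0],[0,0,-0.15]]
    - [0.45,[0,-0.008,0],[0,0,-0.15]]
    - [0.45,[0,-0.008,0],[0,0,-0.15]]
    - [0.45,[0,-0.004,0],[0,0,-0.15]]
    - [0.45,[0,0,0],[0,0,-0.15]]

```text
clock: 7.85
ee_pos: [596.3, -330.6, 218.5]
tool_rot: [-0.007, 0.959, 0.281, 0.03]
contact_force: [0.3, -0.6, 0.6]
gripper_width: 47.9
```

Request:
drive_tool:
  targets:
    - [0.45,[0,0,0],[0,0,-0.15]]
    - [0.45,[0,0,0],[0,0,-0.15]]
    - [0.45,[0,0,0],[0,0,-0.15]]
    - [0.45,[0,0,0],[0,0,-0.15]]
    - [0.45,[0,0,0],[0,0,-0.15]]
    - [0.45,[0,0,0],[0,0,-0.15]]
    - [0.45,[0,0,0],[0,0,-0.15]]
    - [0.45,[0,0,0],[0,0,-0.15]]
    - [0.45,[0,0,0],[0,0,-0.15]]
    - [0.45,[0,0,0],[0,0,0]]

```text
clock: 8.85
ee_pos: [602.2, -298.6, 224.6]
tool_rot: [0.009, 0.925, -0.379, 0.029]
contact_force: [0.4, 0.3, 0.2]
gripper_width: 47.8
```

```bash
python3 -c "
from h import *
st()"
```

```text
8.85 [ 602.2 -298.6  224.6] yawX -44.56 Z [ 0.0479 -0.0382 -0.9981] F [0.4 0.3 0.2] w 47.8 j6 [-0.62  0.57  1.35 -0.    1.16  0.15]
```

Request:
drive_tool:
  targets:
    - [0.45,[-0.004,-0.02,0],[0.02,0.024,-0.1]]
    - [0.45,[-0.004,-0.02,-0.02],[0.018,0.024,-0.1]]
    - [0.45,[-0.004,-0.02,-0.03],[0,0,-0.1]]
    - [0.45,[-0.003,-0.01,-0.03],[0,0,-0.03]]
    - [0.45,[0,0,-0.02],[0,0,0]]
    - [0.45,[0,0,0],[0,0,0]]

```text
clock: 9.45
ee_pos: [591.2, -358.9, 126.6]
tool_rot: [0.001, 0.855, -0.519, 0.001]
contact_force: [-0.5, 1.0, -0.1]
gripper_width: 47.8
```

```bash
python3 -c "
from h import *
st()
save('scene','s4.png',(130,240,290,360),4.8)"
```

```text
9.45 [ 591.2 -358.9  126.6] yawX -62.5 Z [-1.0e-04 -2.6e-03 -1.0e+00] F [-0.5  1.  -0.1] w 47.8 j6 [-0.71  0.72  1.33 -0.    1.08  0.39]
```

View pics/s4.png

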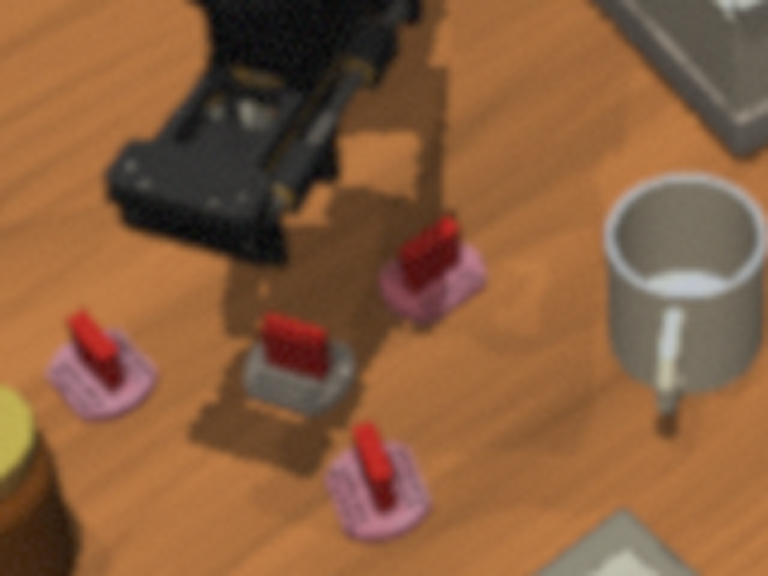

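The steel disc at (298,345) lies clear below the tool with open space around it. I'll descend to it.

Request:
drive_tool:
  targets:
    - [0.45,[-0.004,-0.005,-0.03],[0,0,-0.015]]
    - [0.45,[0,0,-0.03],[0,0,0]]
    - [0.45,[0,0,-0.02],[0,0,0]]
    - [0.45,[0,0,0],[0,0,0]]

```text
clock: 9.9
ee_pos: [594.1, -363.5, 55.1]
tool_rot: [0.002, 0.854, -0.521, 0.009]
contact_force: [-0.6, 0.9, 0.3]
gripper_width: 47.7
```

```bash
python3 -c "
from h import *
st()
save('scene','s5.png',(150,260,260,350),6)"
```

```text
9.9 [ 594.1 -363.5   55.1] yawX -62.76 Z [ 0.0134 -0.0127 -0.9998] F [-0.6  0.9  0.3] w 47.7 j6 [-0.71  0.81  1.37 -0.    0.94  0.39]
```

View pics/s5.png

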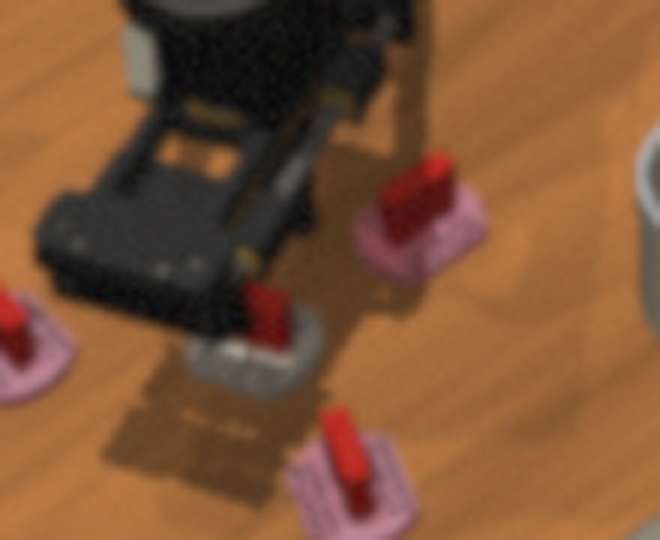

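The tool drifted +7 mm in x. I'll correct that and the tilt, then descend.

Request:
drive_tool:
  targets:
    - [0.45,[-0.007,-0.002,0],[0.012,0.013,-0.01]]
    - [0.45,[0,0,0],[0,0,0]]
    - [0.45,[-0.001,0,-0.012],[0,0,0]]
    - [0.45,[-0.001,0,-0.012],[0,0,0]]
    - [0.45,[0,0,0],[0,0,0]]

```text
clock: 10.45
ee_pos: [589.7, -368.5, 39.3]
tool_rot: [0.001, 0.852, -0.524, 0.008]
contact_force: [0.4, -0.3, -1.0]
gripper_width: 47.7
```

```bash
python3 -c "
from h import *
st()
save('scene','s6.png',(150,260,260,350),6)"
```

```text
10.45 [ 589.7 -368.5   39.3] yawX -63.23 Z [ 0.0119 -0.0103 -0.9999] F [ 0.4 -0.3 -1. ] w 47.7 j6 [-0.72  0.83  1.38  0.    0.92  0.38]
```

View pics/s6.png

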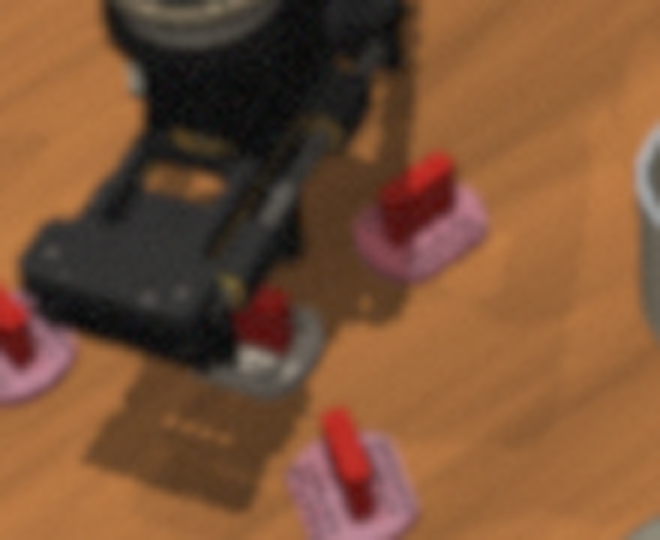

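Request:
drive_tool:
  targets:
    - [0.45,[-0.003,0.004,-0.01],[0.008,0.01,-0.005]]
    - [0.45,[0,0,-0.01],[0.004,0.005,0]]
    - [0.45,[0,0,-0.005],[0,0,0]]
    - [0.45,[0,0,0],[0,0,0]]

```text
clock: 10.9
ee_pos: [586.6, -364.2, 12.0]
tool_rot: [-0.0, 0.85, -0.526, -0.003]
contact_force: [0.3, 0.0, 0.8]
gripper_width: 47.7
```

```bash
python3 -c "
from h import *
st()"
```

```text
10.9 [ 586.6 -364.2   12. ] yawX -63.54 Z [-0.0045  0.0029 -1.    ] F [0.3 0.  0.8] w 47.7 j6 [-0.72  0.87  1.38 -0.    0.9   0.39]
```

Good position, with z slightly low at 12. I'll raise 5 mm and close.

Request:
drive_tool:
  targets:
    - [0.6,[0,0,0.005],[0,0,0]]
    - [1,[0,0,0],[0,0,0]]
    - [1,[0,0,0],[0,0,0]]
    - [1,[0,0,0],[0,0,0]]
    - [1,[0,0,0],[0,0,0]]
    - [1,[0,0,0],[0,0,0]]
    - [1,[0,0,0],[0,0,0]]
  squeeze: 25

```text
clock: 11.6
ee_pos: [587.2, -364.7, 18.3]
tool_rot: [0.0, 0.85, -0.526, -0.002]
contact_force: [-0.3, -0.7, -0.1]
gripper_width: 11.7
```

```bash
python3 -c "
from h import *
st()
save('scene','s7.png',(150,260,260,350),6)"
```

```text
11.6 [ 587.2 -364.7   18.3] yawX -63.53 Z [-0.0031  0.0017 -1.    ] F [-0.3 -0.7 -0.1] w 11.7 j6 [-0.72  0.86  1.38 -0.    0.9   0.39]
```

View pics/s7.png

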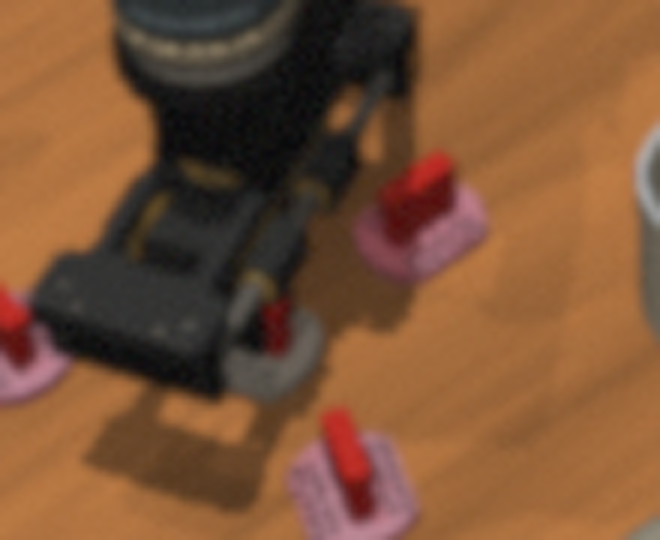

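The rib is gripped at 11.7 mm. I'll lift and carry it to the mouth, turning to -99.6°.

Request:
drive_tool:
  targets:
    - [1,[0,0,0.02],[0,0,0]]
    - [1,[0,0,0.04],[0,0,0]]
    - [1,[0,0,0.04],[0,0,0]]
    - [1,[0,0.01,0.04],[0,0,0]]
    - [1,[-0.004,0.03,0.03],[0,0,-0.05]]
    - [1,[-0.005,0.035,0.01],[0,0,-0.07]]
    - [1,[-0.005,0.035,0],[0,0,-0.07]]
    - [1,[-0.005,0.035,0],[0,0,-0.07]]
    - [1,[-0.005,0.035,0],[0,0,-0.07]]
    - [1,[-0.005,0.035,0],[0,0,-0.07]]

```text
clock: 12.65
ee_pos: [555.0, -147.1, 203.2]
tool_rot: [-0.002, 0.72, -0.694, -0.0]
contact_force: [0.7, 0.1, -0.8]
gripper_width: 12.0
```

```bash
python3 -c "
from h import *
st()"
```

```text
12.65 [ 555.  -147.1  203.2] yawX -87.86 Z [ 0.0023  0.0035 -1.    ] F [ 0.7  0.1 -0.8] w 12.0 j6 [-0.46  0.48  1.58  0.    1.07  1.08]
```

Request:
drive_tool:
  targets:
    - [1,[-0.003,0.035,0],[0,0,-0.05]]
    - [1,[-0.003,0.035,0],[0,0,-0.05]]
    - [1,[-0.003,0.035,0],[0,0,-0.05]]
    - [1,[-0.003,0.03,0],[0,0,-0.045]]
    - [1,[-0.002,0.015,0],[0,0,0]]
    - [1,[0,0.005,0],[0,0,0]]
    - [1,[0,0,0],[0,0,0]]

```text
clock: 13.35
ee_pos: [536.3, 19.2, 203.3]
tool_rot: [0.002, -0.648, 0.762, 0.002]
contact_force: [-0.9, -0.1, -1.4]
gripper_width: 11.8
```

```bash
python3 -c "
from h import *
st()"
```

```text
13.35 [536.3  19.2 203.3] yawX -99.28 Z [ 3.0e-04  4.8e-03 -1.0e+00] F [-0.9 -0.1 -1.4] w 11.8 j6 [-0.18  0.43  1.68  0.01  1.03  1.55]
```

Request:
drive_tool:
  targets:
    - [1,[0.004,0.008,-0.02],[0,0,0]]
    - [1,[0,0,-0.03],[0,0,0]]
    - [1,[0,0,-0.025],[0,0,0]]
    - [1,[0,0,0],[0,0,0]]

```text
clock: 13.75
ee_pos: [543.7, 23.1, 127.9]
tool_rot: [0.003, -0.647, 0.763, -0.002]
contact_force: [-1.1, -0.6, -1.4]
gripper_width: 12.4
```

```bash
python3 -c "
from h import *
st()
save('scene','s8.png',(230,140,350,240),6)
save('top','t8.png',(190,170,350,260),4.5)"
```

```text
13.75 [543.7  23.1 127.9] yawX -99.43 Z [ 0.0074  0.0019 -1.    ] F [-1.1 -0.6 -1.4] w 12.4 j6 [-0.16  0.55  1.73  0.    0.85  1.57]
```

View pics/s8.png

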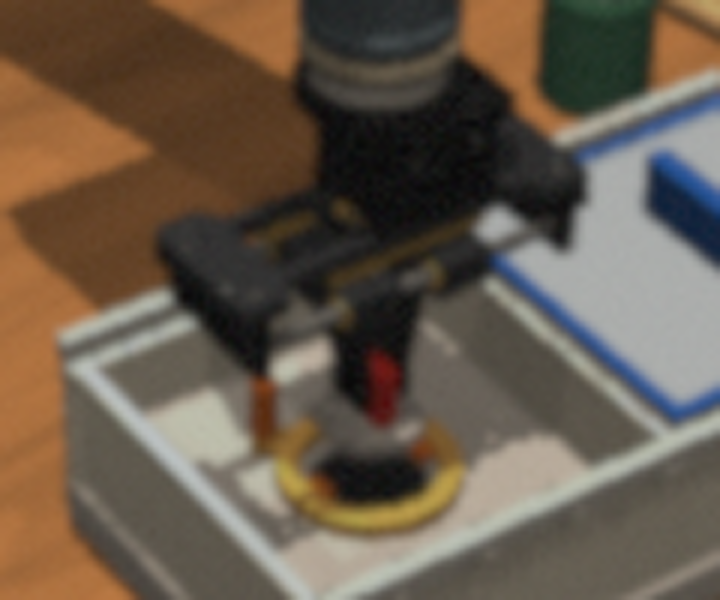

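View pics/t8.png

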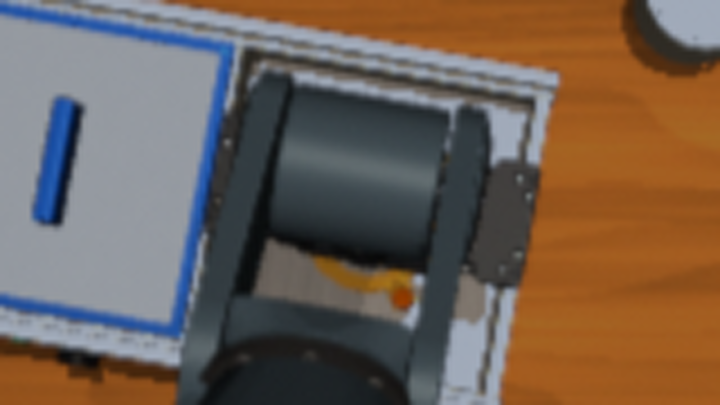

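```bash
cat >> h.py <<'E'
def cloud(d):
    K=np.array(d["mtx"]);V=np.array(d["view"]);R=V[:3,:3];t=V[:3,3]; z=d["range_z"].astype(float)
    v,u=np.mgrid[0:z.shape[0],0:z.shape[1]]
    pc=np.stack([(u-K[0,2])/K[0,0]*z,(v-K[1,2])/K[1,1]*z,z],-1); P=(pc-t)@R; P[z==0]=np.nan; return P
E
python3 - <<'E'
from h import *
from scipy.optimize import least_squares
a=cam("scene"); P=cloud(a); h=cv2.cvtColor(a["img"],cv2.COLOR_BGR2HSV)
s=np.radians(-9.6); X=np.array([np.cos(s),np.sin(s)]);Y=np.array([-np.sin(s),np.cos(s)])
# deck heights
m=cv2.inRange(h,(20,110,60),(35,255,255))>0; w=np.zeros_like(m); w[205:232,270:315]=1
q=P[m&w]; q=q[~np.isnan(q[:,0])]; print("yellow",len(q),np.percentile(q[:,2],[5,25,50,75,95]).round(1))
t=q[(q[:,2]>74)&(q[:,2]<84)]
f=lambda p:np.hypot(t[:,0]-p[0],t[:,1]-p[1])-p[2]
r=least_squares(f,[540,27,40],loss="soft_l1"); c=r.x[:2]; print(len(t),"ring",r.x.round(1),"ym",Y@c,"xm",X@c)
m=((h[...,0]<5)|(h[...,0]>172))&(h[...,1]>140)&(h[...,2]>50); w[:]=0; w[195:213,288:302]=1
q=P[m&w]; rel=(q[:,:2]-c)
for g,zz in zip(q,rel): print((X@zz).round(1),(Y@zz).round(1),g[2].round(1))
E
```

```text
yellow 140 [63.9 76.4 78.7 80.2 82.3]
121 ring [540.9  27.8  41. ] ym 117.59753128919772 xm 528.7066045284589
8.9 -4.6 156.9
4.9 1.8 151.2
8.5 2.6 153.3
7.4 -3.4 151.7
6.0 1.1 148.7
12.5 -0.2 153.7
15.4 1.1 155.2
11.2 -6.0 151.8
12.2 -3.3 151.3
13.9 -1.1 151.5
16.5 0.4 152.6
18.6 2.3 153.3
15.1 -8.8 152.2
15.1 -5.3 150.6
18.8 -4.6 152.9
19.3 -1.5 151.8
14.5 5.5 145.4
19.2 -11.6 152.7
19.1 -8.1 151.1
20.9 -6.0 151.4
25.1 -5.7 154.2
22.0 0.1 149.4
17.9 -10.6 147.8
22.4 -10.4 150.9
21.6 -6.4 148.5
24.2 -4.9 149.6
22.6 -0.3 146.4
18.3 -10.7 144.5
23.0 -10.8 147.8
22.6 -7.0 145.8
21.9 -3.1 143.6
21.5 0.7 141.5
16.7 -9.4 139.2
18.4 -7.2 139.4
19.9 -4.8 139.3
20.9 -2.2 138.9
24.0 -1.0 140.5
18.5 -10.6 137.4
23.7 -11.0 141.2
27.8 -10.6 143.9
22.1 -2.9 136.3
18.0 -10.1 133.1
23.9 -11.0 137.7
26.8 -9.7 139.2
22.8 -3.3 133.4
18.4 -10.3 129.8
22.2 -9.6 132.2
23.0 -6.7 131.5
23.5 -3.7 130.4
21.4 -8.9 127.7
21.1 -5.2 125.8
24.9 -4.6 128.2
```

Depth in the scene view puts the disc 4.3 mm past the mouth in machine x and 5.2 mm short in y. I'll correct, lower part way and re-measure.

Request:
drive_tool:
  targets:
    - [1,[-0.003,0.006,0],[0,0.007,0]]
    - [1,[0,0,-0.012],[0,0,0]]
    - [1,[0,0,-0.01],[0,0,0]]
    - [1,[0,0,0],[0,0,0]]

```text
clock: 14.3
ee_pos: [546.2, 28.6, 111.9]
tool_rot: [0.006, -0.646, 0.763, -0.005]
contact_force: [-0.9, 0.1, -1.1]
gripper_width: 11.9
```

```bash
cat > meas.py <<'E'
from h import *
from scipy.optimize import least_squares
s_=np.radians(-9.6); X=np.array([np.cos(s_),np.sin(s_)]);Y=np.array([-np.sin(s_),np.cos(s_)])
def meas(nmax=1):
    s=st(); a=cam("scene"); P=cloud(a); h=cv2.cvtColor(a["img"],cv2.COLOR_BGR2HSV)
    c=np.array([540.9,27.8]); tz=s["ee_pos"][2]
    m=((h[...,0]<5)|(h[...,0]>172))&(h[...,1]>140)&(h[...,2]>40); w=np.zeros_like(m); w[190:225,280:305]=1
    q=P[m&w]; rel=np.stack([(q[:,:2]-c)@X,(q[:,:2]-c)@Y,q[:,2]-tz],1); rel=rel[(rel[:,2]<16)&(rel[:,2]>-12)&(np.abs(rel[:,0]-18)<12)&(np.abs(rel[:,1])<15)]
    t=s["ee_pos"][:2]-c
    print("n",len(rel),"endface rel med",np.median(rel,0).round(1),"yrange",np.percentile(rel[:,1],[3,97]).round(1),"TCP rel",(t@X).round(1),(t@Y).round(1))
E
python3 -c "
from meas import *
meas()
save('scene','s9.png',(240,170,330,240),8)"
```

```text
14.3 [546.2  28.6 111.9] yawX -99.46 Z [ 1.620e-02 -5.000e-04 -9.999e-01] F [-0.9  0.1 -1.1] w 11.9 j6 [-0.15  0.58  1.74  0.    0.81  1.58]
n 30 endface rel med [20.7 -1.3  8.2] yrange [-6.  11.6] TCP rel 5.1 1.7
```

View pics/s9.png

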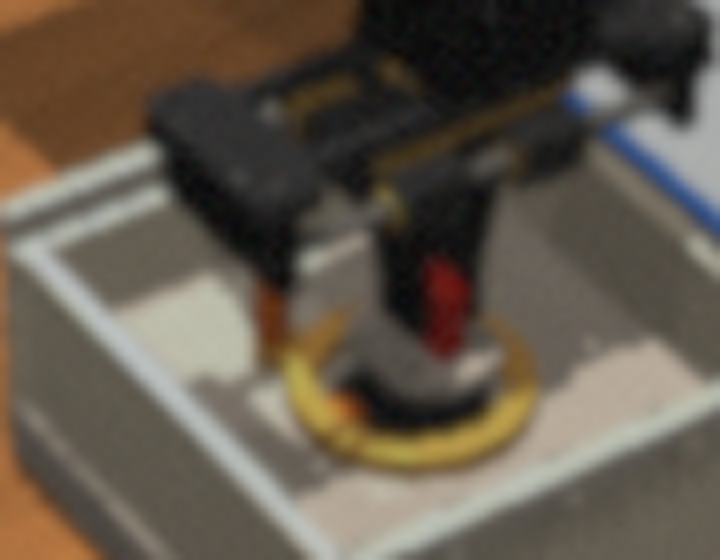

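Request:
drive_tool:
  targets:
    - [1,[-0.005,0,0],[0,0.012,0]]
    - [1,[0,0,0],[0,0.003,0]]
    - [1,[0,0,0],[0,0,0]]
    - [1,[0,0,0],[0,0,0]]

```text
clock: 14.8
ee_pos: [541.8, 28.4, 113.1]
tool_rot: [0.001, -0.646, 0.763, -0.001]
contact_force: [0.3, 0.8, -0.8]
gripper_width: 11.8
```

```bash
python3 -c "
from meas import *
meas()"
```

```text
14.8 [541.8  28.4 113.1] yawX -99.45 Z [ 2.1e-03 -9.0e-04 -1.0e+00] F [ 0.3  0.8 -0.8] w 11.8 j6 [-0.15  0.57  1.74 -0.    0.82  1.58]
n 23 endface rel med [16.6 -4.3  8.8] yrange [-7.8 10.1] TCP rel 0.8 0.8
```

Run:
```python
from meas import *
s=st(); rows=[];rg=[]
for i in range(5):
    a=cam("scene"); P=cloud(a); h=cv2.cvtColor(a["img"],cv2.COLOR_BGR2HSV)
    m=((h[...,0]<5)|(h[...,0]>172))&(h[...,1]>140)&(h[...,2]>40); w=np.zeros_like(m); w[190:225,286:300]=1
    q=P[m&w]; rows.append(q)
    m=cv2.inRange(h,(20,110,60),(35,255,255))>0; w[:]=0; w[205:232,270:315]=1
    q=P[m&w]; rg.append(q)
t=np.vstack(rg); t=t[(t[:,2]>76)&(t[:,2]<83)]
f=lambda p:np.hypot(t[:,0]-p[0],t[:,1]-p[1])-39.5
r=least_squares(f,[540,27],loss="soft_l1"); c=r.x; print(len(t),"ring",c.round(2), c@X,c@Y)
q=np.vstack(rows); R=np.stack([(q[:,:2]-c)@X,(q[:,:2]-c)@Y,q[:,2]],1)
for z0 in range(104,150,4):
    k=R[(R[:,2]>=z0)&(R[:,2]<z0+4)]
    if len(k): print(z0,len(k),k[:,0].mean().round(1),k[:,0].std().round(1),np.percentile(k[:,1],[5,50,95]).round(1))
# pixel based: project expected red end-face centroid
print(proj(a,[*(c+18*X),118]), )
v,u=np.nonzero(((h[...,0]<5)|(h[...,0]>172))&(h[...,1]>140)&(h[...,2]>40)); k=(u>284)&(u<302)&(v>190)&(v<225); print(u[k].min(),u[k].max(),v[k].min(),v[k].max(),u[k].mean(),v[k].mean())
```

```text
14.85 [541.9  28.4 113.2] yawX -99.46 Z [ 2.4e-03 -9.0e-04 -1.0e+00] F [-0.1  0.8 -0. ] w 11.7 j6 [-0.15  0.57  1.74 -0.    0.82  1.58]
549 ring [542.12  26.38] 530.1266433850199 116.41836182338456
104 5 13.3 1.3 [1.4 3.5 4.8]
108 13 13.6 2.3 [-4.  -1.6  3.8]
112 16 14.1 3.1 [-4.9 -3.   2.9]
116 25 14.9 2.7 [-5.2 -1.5  7.2]
120 30 14.3 3.5 [-5.  -0.6 13.3]
124 34 14.4 3.0 [-6.6  0.6 11.8]
128 47 11.4 5.7 [-5.2  1.6  8.4]
132 70 8.6 5.4 [-4.2  3.   9.1]
136 23 8.0 5.4 [-8.7  5.6  7.8]
140 1 15.5 0.0 [5.2 5.2 5.2]
144 3 8.2 1.6 [-4.4 -4.3 -2.1]
148 1 12.3 0.0 [-6.6 -6.6 -6.6]
[294.74637687 210.27115827]
292 297 201 212 293.84615384615387 206.46153846153845
```

Run:
```python
from meas import *
ims=[cam("scene")["img"].astype(float) for _ in range(3)]
im=np.mean(ims,0).astype(np.uint8)
d=cam("scene")
cv2.imwrite("pics/s10.png",cv2.resize(im[190:240,265:325],None,fx=12,fy=12,interpolation=cv2.INTER_CUBIC))
c=np.array([541,28.]); 
for n,p,z in(("ring-in front",c+33*X,79),("ctr79",c,79),("out +x",c+46*X,79),("out-y",c-46*Y,79),("out+y",c+46*Y,79),("ribend bottom -y",c+18*X-6*Y,103),("ribend bottom +y",c+18*X+6*Y,103),("rim+x",c+28*X,102),("rim -y",c-22*Y,102),("rim+y",c+22*Y,102)):
    q=proj(d,[*p,z]); print(n,((q-[265,190]+.5)*12).round(0))
```

```text
ring-in front [396. 404.]
ctr79 [316. 327.]
out +x [428. 435.]
out-y [157. 396.]
out+y [471. 259.]
ribend bottom -y [342. 301.]
ribend bottom +y [383. 283.]
rim+x [387. 319.]
rim -y [242. 287.]
rim+y [394. 221.]
```

View pics/s10.png

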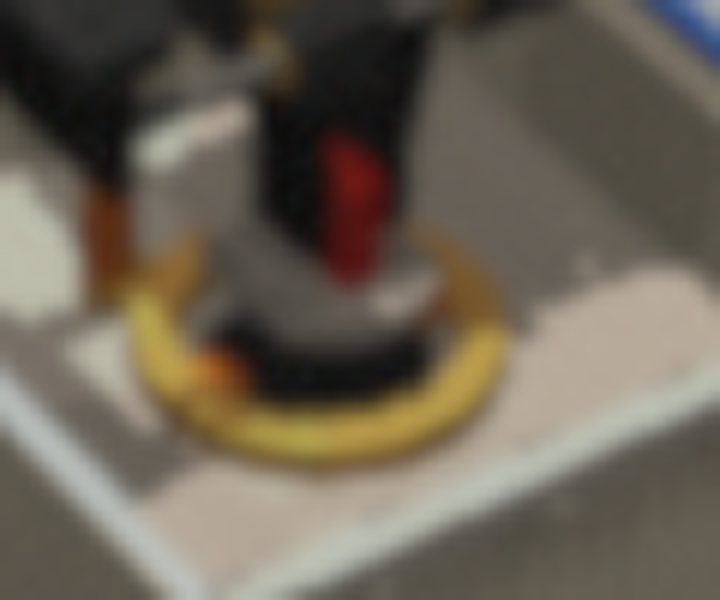

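Both the ring and the rib end sit about 1.3 px higher than projected, with the same offset. So the disc is aligned over the mouth to about 1 mm. The handle-based estimate of the mouth's y agrees. I'm descending in small steps.

Request:
drive_tool:
  targets:
    - [1,[-0.001,0,-0.007],[0,0.005,0]]
    - [1,[-0.001,0,-0.006],[0,0.004,0]]
    - [1,[-0.001,0,0],[0,0.003,0]]
    - [1,[0,0,0],[0,0,0]]

```text
clock: 15.7
ee_pos: [538.2, 28.5, 98.4]
tool_rot: [-0.005, -0.646, 0.763, 0.004]
contact_force: [0.7, -0.4, -1.0]
gripper_width: 11.9
```

```bash
python3 -c "
from h import *
st()"
```

```text
15.7 [538.2  28.5  98.4] yawX -99.46 Z [-1.190e-02 -7.000e-04 -9.999e-01] F [ 0.7 -0.4 -1. ] w 11.9 j6 [-0.15  0.6   1.75 -0.    0.81  1.59]
```

Request:
drive_tool:
  targets:
    - [1,[0.003,0,0],[0,-0.01,0]]
    - [1,[0.0,0,0],[0,0,0]]
    - [1,[0,0,0],[0,0,0]]

```text
clock: 16.0
ee_pos: [541.5, 28.5, 98.3]
tool_rot: [-0.001, -0.646, 0.763, 0.0]
contact_force: [-0.1, 0.4, -1.1]
gripper_width: 12.0
```

```bash
python3 -c "
from h import *
st()"
```

```text
16.0 [541.5  28.5  98.3] yawX -99.46 Z [-1.1e-03 -7.0e-04 -1.0e+00] F [-0.1  0.4 -1.1] w 12.0 j6 [-0.15  0.6   1.75 -0.    0.8   1.58]
```

Well aligned now at (541.5, 28.5), underside about 80 mm. I'm lowering gently into the recess.

Request:
drive_tool:
  targets:
    - [1,[0,0,-0.004],[0,0,0]]
    - [1,[0,0,-0.003],[0,0,0]]
    - [1,[0,0,0],[0,0,0]]

```text
clock: 16.3
ee_pos: [541.7, 28.4, 91.1]
tool_rot: [-0.0, -0.646, 0.763, -0.0]
contact_force: [-0.2, -0.4, -1.0]
gripper_width: 12.0
```

```bash
python3 -c "
from h import *
st()"
```

```text
16.3 [541.7  28.4  91.1] yawX -99.46 Z [-4.e-04 -8.e-04 -1.e+00] F [-0.2 -0.4 -1. ] w 12.0 j6 [-0.15  0.61  1.75 -0.    0.78  1.58]
```

Request:
drive_tool:
  targets:
    - [1,[0,0,-0.002],[0,0,0]]
    - [1,[0,0,-0.002],[0,0,0]]
    - [1,[0,0,-0.002],[0,0,0]]
    - [1,[0,0,0],[0,0,0]]

```text
clock: 16.7
ee_pos: [541.6, 28.5, 84.4]
tool_rot: [-0.001, -0.646, 0.763, -0.0]
contact_force: [-0.1, -0.2, -2.1]
gripper_width: 12.0
```

```bash
python3 -c "
from h import *
st()"
```

```text
16.7 [541.6  28.5  84.4] yawX -99.46 Z [-7.e-04 -8.e-04 -1.e+00] F [-0.1 -0.2 -2.1] w 12.0 j6 [-0.15  0.62  1.76 -0.    0.76  1.58]
```

The underside is at about 66 mm, below deck level, so it has entered the recess. Seating it now.

Request:
drive_tool:
  targets:
    - [1,[0,0,-0.002],[0,0,0]]
    - [1,[0,0,-0.002],[0,0,0]]
    - [1,[0,0,0],[0,0,0]]

```text
clock: 17.0
ee_pos: [542.0, 28.4, 81.4]
tool_rot: [-0.0, -0.646, 0.763, -0.0]
contact_force: [-0.6, -0.7, -1.0]
gripper_width: 11.6
```

```bash
python3 -c "
from h import *
st()
save('scene','s11.png',(265,190,325,240),12)"
```

```text
17.0 [542.   28.4  81.4] yawX -99.45 Z [ 1.e-04 -1.e-03 -1.e+00] F [-0.6 -0.7 -1. ] w 11.6 j6 [-0.15  0.63  1.76 -0.    0.76  1.58]
```

View pics/s11.png

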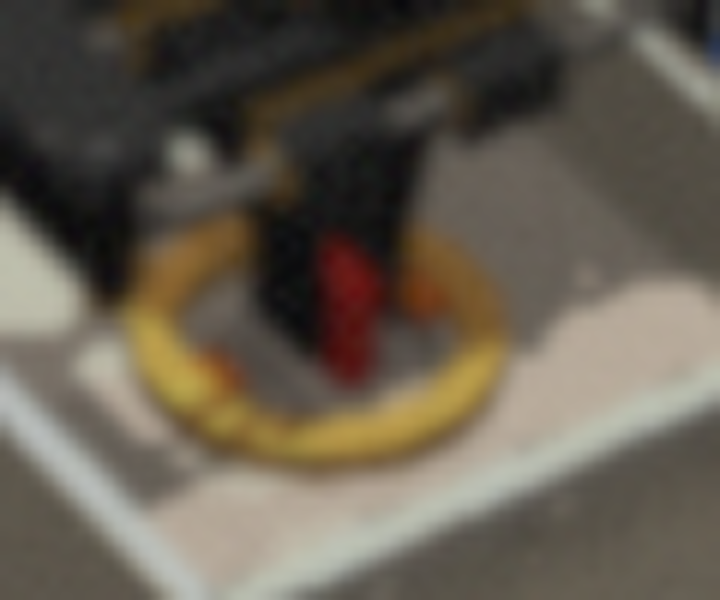

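The plate sits inside the ring between the orange lugs at (215,370) and (430,290). I'll press lightly to check for bottom contact, then open a little.

Request:
drive_tool:
  targets:
    - [1,[0,0,-0.0015],[0,0,0]]
    - [1,[0,0,-0.0015],[0,0,0]]
    - [1,[0,0,0],[0,0,0]]

```text
clock: 17.35
ee_pos: [542.3, 28.3, 81.7]
tool_rot: [0.0, -0.647, 0.763, -0.001]
contact_force: [0.7, -0.1, -0.0]
gripper_width: 12.0
```

```bash
python3 -c "
from h import *
st()"
```

```text
17.35 [542.3  28.3  81.7] yawX -99.44 Z [ 0.0016 -0.0014 -1.    ] F [ 0.7 -0.1 -0. ] w 12.0 j6 [-0.15  0.63  1.76 -0.    0.76  1.58]
```

It's bottomed at 81.5 mm. Releasing now.

Request:
drive_tool:
  targets:
    - [0.75,[0,0,0],[0,0,0]]
    - [0.75,[0,0,0],[0,0,0]]
    - [0.75,[0,0,0],[0,0,0]]
    - [0.75,[0,0,0.015],[0,0,0]]
    - [0.75,[0,0,0.03],[0,0,0]]
    - [0.75,[0,0,0.03],[0,0,0]]
    - [0.75,[0,0,0.02],[0,0,0]]
    - [0.75,[-0.03,0,0],[0,0,0]]
    - [0.75,[0,0,0],[0,0,0]]

```text
clock: 18.25
ee_pos: [510.4, 28.3, 177.1]
tool_rot: [-0.001, -0.647, 0.763, 0.001]
contact_force: [-0.7, -0.7, -0.5]
gripper_width: 21.6
```

Run:
```python
from meas import *
st()
d=save('scene','s12.png',(265,190,325,240),12)
c=np.array([541.6,28.3])
for n,p,z in(("ctr",c,102),("end",c+18*X,102),("-end",c-18*X,102)):
    print(n,((proj(d,[*p,z])-[265,190]+.5)*12).round(0))
```

```text
18.25 [510.4  28.3 177.1] yawX -99.44 Z [-3.1e-03 -7.0e-04 -1.0e+00] F [-0.7 -0.7 -0.5] w 21.6 j6 [-0.16  0.44  1.76 -0.    0.94  1.57]
ctr [321. 255.]
end [365. 296.]
-end [278. 214.]
```

View pics/s12.png

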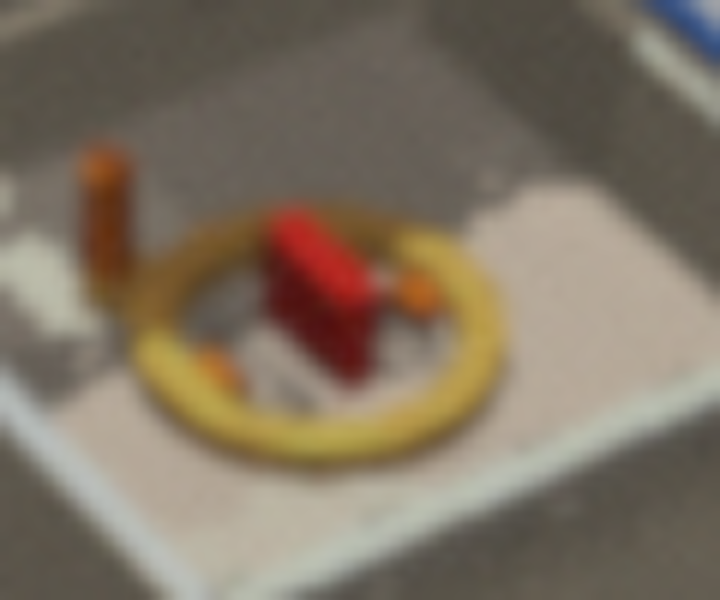

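The disc is seated and the rib points along machine x. The post is at crop (105,210), and I expect it at about (493, 3) in the robot frame. Moving to straddle it.

Request:
drive_tool:
  targets:
    - [0.48,[-0.009,-0.013,0],[0,0,0]]
    - [0.48,[-0.008,-0.012,0],[0,0,0]]
    - [0.48,[0,0,0],[0,0,0]]
    - [0.48,[0,0,-0.02],[0,0,0]]
    - [0.48,[0,0,-0.02],[0,0,0]]
    - [0.48,[0,0,0],[0,0,0]]
    - [0.48,[0,0,0],[0,0,0]]

```text
clock: 19.0
ee_pos: [498.5, -2.2, 136.3]
tool_rot: [0.002, -0.645, 0.764, -0.003]
contact_force: [-0.3, 0.4, 0.6]
gripper_width: 45.2
```

Run:
```python
from meas import *
st()
d=save('scene','s13.png',(245,150,335,240),6.6)
```

```text
19.0 [498.5  -2.2 136.3] yawX -99.69 Z [ 0.006  -0.0022 -1.    ] F [-0.3  0.4  0.6] w 45.2 j6 [-0.23  0.49  1.83 -0.    0.81  1.51]
```

View pics/s13.png

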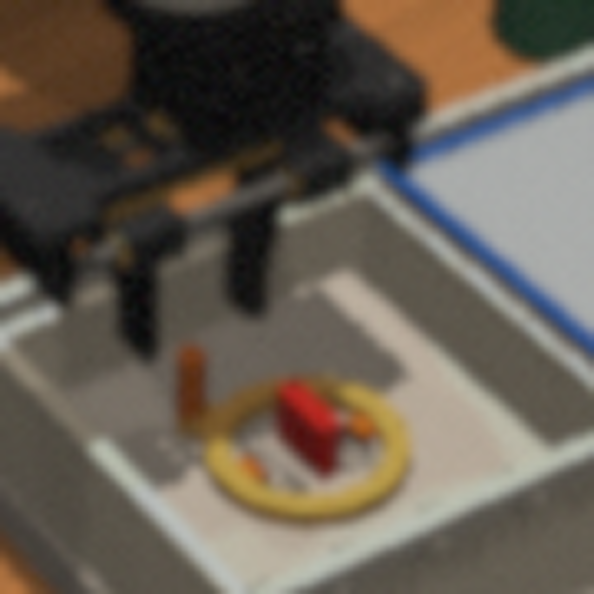

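The fingers straddle the post at (192,385). I'll correct (-5, +5) and descend.

Request:
drive_tool:
  targets:
    - [0.48,[-0.005,0.005,0],[0,0.005,0]]
    - [0.48,[0,0,0],[0,0,0]]
    - [0.48,[0,0,-0.015],[0,0,0]]
    - [0.48,[0,0,-0.015],[0,0,0]]
    - [0.48,[0,0,-0.01],[0,0,0]]
    - [0.48,[0,0,0],[0,0,0]]

```text
clock: 19.65
ee_pos: [496.0, 3.4, 99.4]
tool_rot: [0.002, -0.645, 0.764, -0.005]
contact_force: [-0.4, -0.2, 0.6]
gripper_width: 45.0
```

Run:
```python
from meas import *
st()
d=save('scene','s14.png',(245,150,335,240),6.6)
```

```text
19.65 [496.    3.4  99.4] yawX -99.59 Z [ 0.0099 -0.0043 -0.9999] F [-0.4 -0.2  0.6] w 45.0 j6 [-0.22  0.55  1.87 -0.    0.71  1.52]
```

View pics/s14.png

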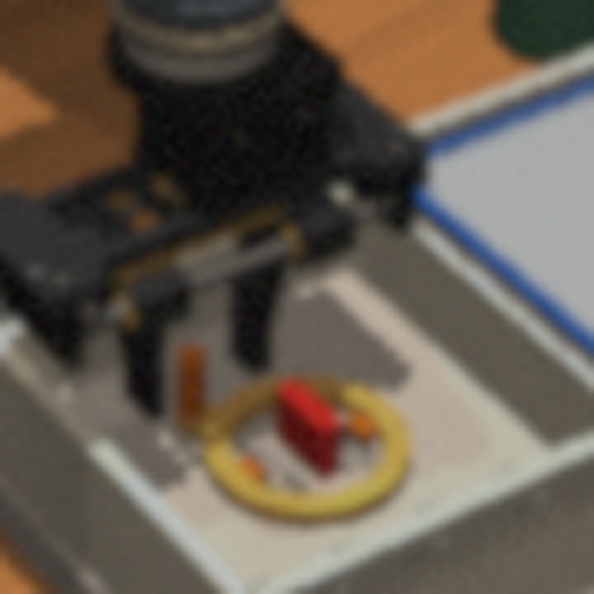

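Request:
drive_tool:
  targets:
    - [0.48,[-0.003,-0.002,-0.006],[0.003,0.008,0]]
    - [0.6,[-0.001,0,-0.005],[0,0,0]]
    - [1,[0,0,0],[0,0,0]]
    - [1,[0,0,0],[0,0,0]]
    - [1,[0,0,0],[0,0,0]]
    - [1,[0,0,0],[0,0,0]]
    - [1,[0,0,0],[0,0,0]]
    - [1,[0,0,0],[0,0,0]]
  squeeze: 12

```text
clock: 20.5
ee_pos: [494.5, 2.1, 89.8]
tool_rot: [0.003, -0.645, 0.764, -0.003]
contact_force: [0.9, -0.9, -1.6]
gripper_width: 13.7
```

Run:
```python
from meas import *
st()
d=save('scene','s15.png',(245,150,335,240),6.6)
```

```text
20.5 [494.5   2.1  89.8] yawX -99.7 Z [ 8.2e-03  1.0e-04 -1.0e+00] F [ 0.9 -0.9 -1.6] w 13.7 j6 [-0.22  0.57  1.88  0.    0.68  1.51]
```

View pics/s15.png

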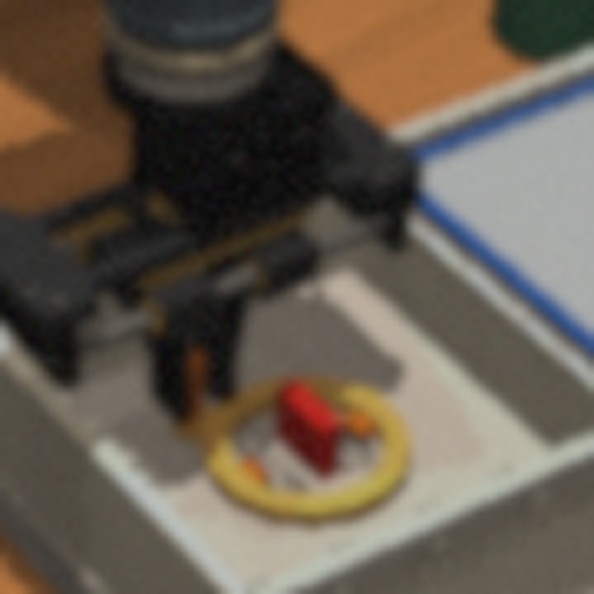

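The post is gripped at 13.7 mm. I'm computing the arc waypoints.

```bash
cat > arc.py <<'E'
from meas import *
import sys
s=st(); c=np.array([541.7,28.4]); r=(s["ee_pos"][:2]-c); a,b=r@X,r@Y; phi=np.arctan2(b,-a); print("phi",phi.round(3),"R",np.hypot(a,b).round(1),"ring~",(phi+.6435).round(3))
step=float(sys.argv[1]); p=s["ee_pos"][:2]
for k in range(1,11):
    f=phi+k*step; q=c+55*(-np.cos(f)*X+np.sin(f)*Y); print(k,(q-p).round(1),"yaw?"); p=q
E
python3 arc.py 0.1
```

```text
20.55 [494.5   2.1  89.8] yawX -99.7 Z [ 8.3e-03  1.0e-04 -1.0e+00] F [ 0.2  1.1 -0.6] w 13.8 j6 [-0.22  0.57  1.88  0.    0.68  1.51]
phi -0.676 R 54.0 ring~ -0.033
1 [-3.3  4.4] yaw?
2 [-1.9  5.1] yaw?
3 [-1.4  5.3] yaw?
4 [-0.9  5.4] yaw?
5 [-0.3  5.5] yaw?
6 [0.2 5.5] yaw?
7 [0.8 5.4] yaw?
8 [1.3 5.3] yaw?
9 [1.8 5.2] yaw?
10 [2.3 5. ] yaw?
```

Request:
drive_tool:
  targets:
    - [1,[-0.003,0.004,0],[0,0.004,0]]
    - [1,[-0.002,0.005,0],[0,0,0]]
    - [1,[-0.001,0.005,0],[0,0,0]]
    - [1,[-0.001,0.005,0],[0,0,0]]
    - [1,[0,0.005,0],[0,0,0]]

```text
clock: 21.05
ee_pos: [485.5, 25.1, 89.7]
tool_rot: [-0.001, -0.645, 0.764, -0.002]
contact_force: [-2.6, -4.3, 0.5]
gripper_width: 13.2
```

```bash
python3 arc.py 0.1
```

```text
21.05 [485.5  25.1  89.7] yawX -99.7 Z [ 6.0e-04 -3.4e-03 -1.0e+00] F [-2.6 -4.3  0.5] w 13.2 j6 [-0.18  0.56  1.89 -0.01  0.68  1.57]
phi -0.226 R 56.3 ring~ 0.418
1 [1.3 5.6] yaw?
2 [0.5 5.5] yaw?
3 [1.  5.4] yaw?
4 [1.6 5.3] yaw?
5 [2.1 5.1] yaw?
6 [2.6 4.8] yaw?
7 [3.1 4.6] yaw?
8 [3.5 4.2] yaw?
9 [3.9 3.9] yaw?
10 [4.3 3.5] yaw?
```

Request:
drive_tool:
  targets:
    - [1,[0.001,0.005,0],[0,0,0]]
    - [1,[0.001,0.005,0],[0,0,0]]
    - [1,[0.001,0.005,0],[0,0,0]]
    - [1,[0.002,0.005,0],[0,0,0]]
    - [1,[0.002,0.005,0],[0,0,0]]

```text
clock: 21.55
ee_pos: [488.2, 53.6, 89.6]
tool_rot: [-0.004, -0.645, 0.764, 0.002]
contact_force: [-2.7, -2.5, 2.1]
gripper_width: 13.4
```

```bash
python3 arc.py 0.1
```

```text
21.55 [488.2  53.6  89.6] yawX -99.66 Z [-0.0084 -0.0021 -1.    ] F [-2.7 -2.5  2.1] w 13.4 j6 [-0.12  0.57  1.88 -0.    0.7   1.63]
phi 0.273 R 59.1 ring~ 0.916
1 [6.3 3.1] yaw?
2 [3.1 4.6] yaw?
3 [3.5 4.2] yaw?
4 [3.9 3.9] yaw?
5 [4.3 3.5] yaw?
6 [4.6 3. ] yaw?
7 [4.9 2.5] yaw?
8 [5.1 2. ] yaw?
9 [5.3 1.5] yaw?
10 [5.4 1. ] yaw?
```

Request:
drive_tool:
  targets:
    - [1,[0.006,0.003,0],[0,-0.005,0]]
    - [1,[0.003,0.005,0],[0,0,0]]
    - [1,[0.003,0.004,0],[0,0,0]]
    - [1,[0.002,0.003,0],[0,0,0]]

```text
clock: 21.95
ee_pos: [498.7, 69.4, 89.3]
tool_rot: [-0.007, -0.647, 0.762, 0.003]
contact_force: [-8.6, -22.0, 5.7]
gripper_width: 13.3
```

```bash
python3 arc.py 0.1|head -4
```

```text
21.95 [498.7  69.4  89.3] yawX -99.37 Z [-0.0139 -0.0051 -0.9999] F [ -8.6 -22.    5.7] w 13.3 j6 [-0.08  0.58  1.84 -0.01  0.73  1.66]
phi 0.594 R 59.5 ring~ 1.238
1 [7.2 0.7] yaw?
2 [4.3 3.4] yaw?
```

There's a hard stop at 23 N, with the post 33.3 mm to machine +y, which puts the ring at about 1.29. Releasing and lifting.

Request:
drive_tool:
  targets:
    - [0.65,[0,0,0],[0,0,0]]
    - [0.65,[0,0,0],[0,0,0]]
    - [0.65,[0,0,0],[0,0,0]]
    - [0.65,[0,0,0.015],[0,0,0]]
    - [0.65,[0,0,0.03],[0,0,0]]
    - [0.65,[0,0,0.03],[0,0,0]]
    - [0.65,[0,0,0.03],[0,0,0]]
    - [0.65,[-0.01,0,0.02],[0,0,0]]
    - [0.65,[0,0,0],[0,0,0]]

```text
clock: 22.85
ee_pos: [497.6, 73.2, 219.1]
tool_rot: [0.001, -0.647, 0.763, -0.001]
contact_force: [-0.4, 0.3, -0.2]
gripper_width: 30.3
```

Run:
```python
from meas import *
st()
d=save('scene','s16.png',(260,180,330,240),10)
```

```text
22.85 [497.6  73.2 219.1] yawX -99.39 Z [ 3.6e-03  4.0e-04 -1.0e+00] F [-0.4  0.3 -0.2] w 30.3 j6 [-0.08  0.37  1.74  0.    1.03  1.66]
```

View pics/s16.png

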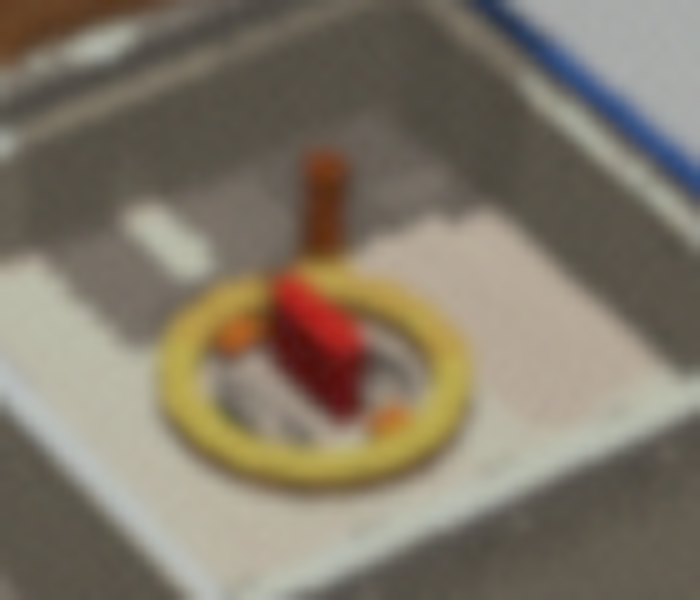

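The post has swung to (323,205), the lugs at (238,335) and (388,420) lie over the disc, and the rib is still upright. Now to close the guard.

Request:
drive_tool:
  targets:
    - [0.45,[0.014,0.03,0],[0,0,0]]
    - [0.45,[0.014,0.03,0],[0,0,0]]
    - [0.45,[0.014,0.03,0],[0,0,0]]
    - [0.45,[0.014,0.03,0],[0,0,0]]
    - [0.45,[0.01,0.02,0],[0,0,0]]
    - [0.45,[0,0,0],[0,0,0]]
    - [0.45,[0,0,0],[0,0,0]]

```text
clock: 23.6
ee_pos: [566.2, 219.4, 207.7]
tool_rot: [-0.001, -0.646, 0.764, 0.002]
contact_force: [-0.5, -0.5, 0.4]
gripper_width: 47.9
```

Run:
```python
from meas import *
st()
```

```text
23.6 [566.2 219.4 207.7] yawX -99.55 Z [-0.0042  0.0016 -1.    ] F [-0.5 -0.5  0.4] w 47.9 j6 [0.18 0.52 1.49 0.   1.13 1.92]
```

Request:
drive_tool:
  targets:
    - [0.45,[0,0.007,0],[0,-0.004,0]]
    - [0.45,[0,0,-0.02],[0,0,0]]
    - [0.45,[0,0,-0.02],[0,0,0]]
    - [0.45,[0,0,-0.015],[0,0,0]]
    - [0.45,[0,0,0],[0,0,0]]

```text
clock: 24.1
ee_pos: [563.9, 223.4, 149.7]
tool_rot: [-0.001, -0.644, 0.765, 0.001]
contact_force: [0.2, -0.6, 0.1]
gripper_width: 47.5
```

Run:
```python
from meas import *
st()
```

```text
24.1 [563.9 223.4 149.7] yawX -99.85 Z [-0.0028  0.001  -1.    ] F [ 0.2 -0.6  0.1] w 47.5 j6 [0.19 0.59 1.55 0.   1.01 1.93]
```

Request:
drive_tool:
  targets:
    - [0.6,[0,0,-0.006],[0,0,0]]
    - [1,[0,0,0],[0,0,0]]
    - [1,[0,0,0],[0,0,0]]
    - [1,[0,0,0],[0,0,0]]
    - [1,[0,0,0],[0,0,0]]
    - [1,[0,0,0],[0,0,0]]
    - [1,[0,0,0],[0,0,0]]
  squeeze: 20

```text
clock: 24.8
ee_pos: [565.0, 223.0, 145.7]
tool_rot: [0.001, -0.643, 0.765, 0.0]
contact_force: [0.2, 0.7, -1.9]
gripper_width: 13.8
```

Run:
```python
from meas import *
s=st(); print(s["ee_pos"][:2]@Y)
```

```text
24.8 [565.  223.  145.7] yawX -99.9 Z [ 0.0014  0.0023 -1.    ] F [ 0.2  0.7 -1.9] w 13.8 j6 [0.19 0.6  1.55 0.   0.99 1.93]
314.10785954693773
```

Request:
drive_tool:
  targets:
    - [1,[-0.001,-0.007,0],[0,0,0]]
    - [1,[-0.003,-0.015,0],[0,0,0]]
    - [1,[-0.003,-0.02,0],[0,0,0]]
    - [1,[-0.003,-0.02,0],[0,0,0]]
    - [1,[-0.003,-0.02,0],[0,0,0]]
    - [1,[-0.004,-0.02,0],[0,0,0]]
    - [1,[-0.003,-0.02,0],[0,0,0]]
    - [1,[-0.004,-0.02,0],[0,0,0]]
    - [1,[-0.002,-0.012,0],[0,0,0]]
    - [1,[-0.001,-0.008,0],[0,0,0]]

```text
clock: 25.8
ee_pos: [536.7, 51.7, 145.7]
tool_rot: [0.004, -0.643, 0.766, -0.0]
contact_force: [2.3, 2.1, -2.8]
gripper_width: 13.3
```

Run:
```python
from meas import *
s=st(); print(s["ee_pos"][:2]@Y)
```

```text
25.8 [536.7  51.7 145.7] yawX -99.97 Z [ 0.0069  0.0055 -1.    ] F [ 2.3  2.1 -2.8] w 13.3 j6 [-0.11  0.52  1.73  0.01  0.89  1.62]
140.49090775448823
```

22 mm to go; continuing gently to the stop.

Request:
drive_tool:
  targets:
    - [1,[-0.001,-0.008,0],[0,0,0]]
    - [1,[-0.001,-0.006,0],[0,0,0]]
    - [1,[-0.001,-0.005,0],[0,0,0]]
    - [1,[-0.001,-0.004,0],[0,0,0]]
    - [1,[0,-0.003,0],[0,0,0]]
    - [1,[0,-0.003,0],[0,0,0]]

```text
clock: 26.4
ee_pos: [533.0, 29.5, 145.7]
tool_rot: [0.011, -0.64, 0.768, 0.006]
contact_force: [3.5, 10.6, -3.4]
gripper_width: 13.8
```

Run:
```python
from meas import *
s=st(); print(s["ee_pos"][:2]@Y)
```

```text
26.4 [533.   29.5 145.7] yawX -100.34 Z [ 0.0096  0.0231 -0.9997] F [ 3.5 10.6 -3.4] w 13.8 j6 [-0.17  0.51  1.74  0.03  0.88  1.56]
118.00632708242077
```

At the shut stop: 10.6 N, and 118.0 against the expected 118.5. Releasing and lifting.

Request:
drive_tool:
  targets:
    - [0.5,[0,0,0],[0,0,0]]
    - [0.5,[0,0,0],[0,0,0]]
    - [0.5,[0,0,0],[-0.01,0.005,0]]
    - [0.5,[0,0,0.01],[0,0,0]]
    - [0.5,[0,0,0.03],[0,0,0]]
    - [0.5,[0,0,0.03],[0,0,0]]
    - [0.5,[-0.03,0,0.03],[0,0,0]]
    - [0.5,[-0.04,-0.04,0],[0,0,0]]
    - [0.5,[-0.01,-0.05,0],[0,0,0]]
    - [0.5,[0,-0.05,0],[0,0,0]]

```text
clock: 27.4
ee_pos: [453.7, -105.8, 255.2]
tool_rot: [0.006, -0.646, 0.764, -0.0]
contact_force: [1.3, -0.1, -0.6]
gripper_width: 43.3
```

Request:
drive_tool:
  targets:
    - [0.5,[0,-0.05,0],[0,0,0]]
    - [0.5,[0,-0.05,0],[0,0,0]]
    - [0.5,[0,-0.04,0],[0,0,0]]
    - [0.5,[0,0,0],[0,0,0]]

```text
clock: 27.8
ee_pos: [452.6, -256.4, 260.7]
tool_rot: [0.005, -0.643, 0.766, -0.006]
contact_force: [-0.7, 0.1, 0.2]
gripper_width: 43.6
```

Run:
```python
from meas import *
st()
d=save('scene','s17.png',(230,150,390,270),4.8)
d=save('top','t17.png',s=1.4)
```

```text
27.8 [ 452.6 -256.4  260.7] yawX -99.96 Z [ 0.0155 -0.0028 -0.9999] F [-0.7  0.1  0.2] w 43.6 j6 [-0.74  0.33  1.66  0.01  1.14  1.01]
```

View pics/s17.png

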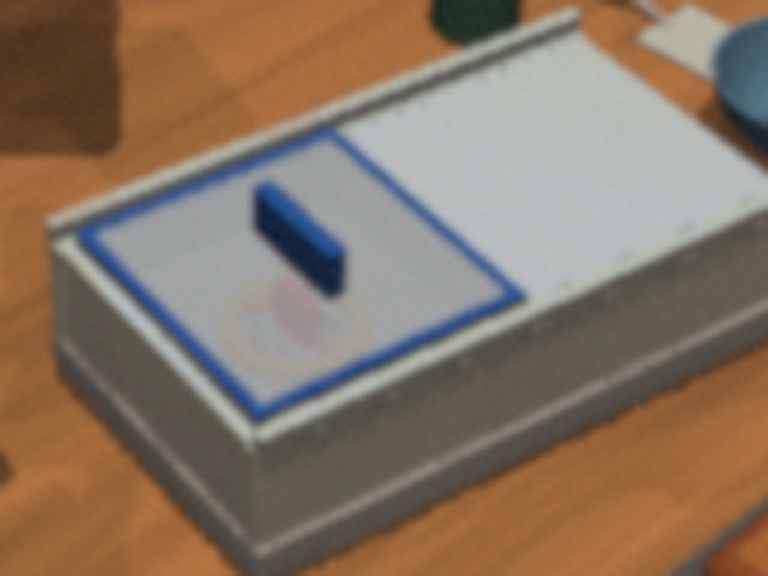

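View pics/t17.png

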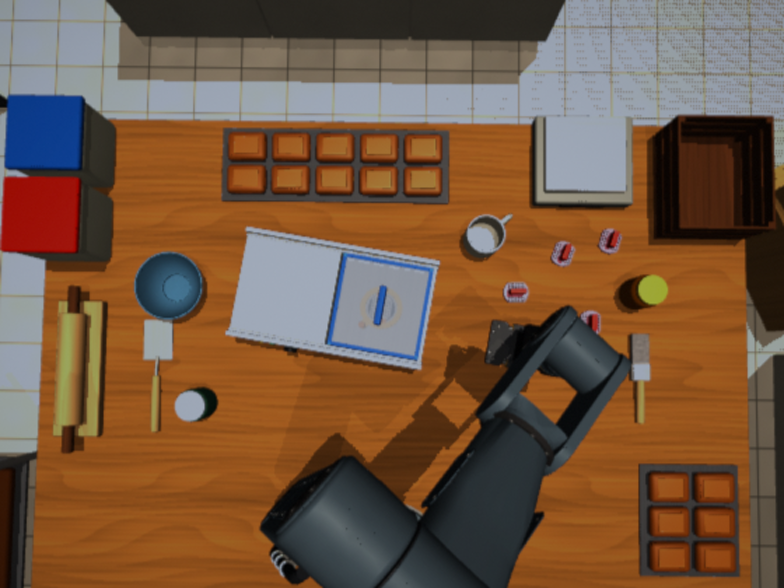

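The guard is flush with the bay's -y end, with the ring and red rib visible underneath. The bystanders look unmoved. One numeric check, then I'll hand in.

Run:
```python
from meas import *
b=cam("top"); h=cv2.cvtColor(b["img"],cv2.COLOR_BGR2HSV); m=cv2.inRange(h,(105,150,60),(125,255,255)); m[:,:220]=0;m[:160]=0;m[:,325:]=0
N,l,s,c=cv2.connectedComponentsWithStats(m)
for k in range(1,N):
    if s[k,4]>60:
        r=cv2.minAreaRect(np.argwhere(l==k)[:,::-1].astype(np.float32)); z=161 if s[k,4]<200 else 125
        p=ray(b,*r[0],z)[:2]; print(s[k],p.round(1),"ym",(p@Y).round(1))
print("before-run handle ym",np.array([538.6,33.4])@Y)
t0=cv2.imread("pics/top0.png").astype(int); t1=cv2.imread("pics/t17.png").astype(int)
df=(np.abs(t1-t0).max(2)>60).astype(np.uint8); df=cv2.morphologyEx(df,cv2.MORPH_OPEN,np.ones((3,3)))
N,l,s,c=cv2.connectedComponentsWithStats(df)
print([(s[k].tolist()) for k in range(1,N) if s[k,4]>20])
```

```text
[234 181  75  76 526] [537.4  27.4] ym 116.6
[267 205   9  27 118] [537.3  26.2] ym 115.5
before-run handle ym 122.75391461944754
[[336, 265, 5, 13, 45], [419, 275, 11, 38, 132], [544, 280, 24, 25, 364], [333, 284, 4, 11, 35], [370, 285, 10, 39, 147], [379, 288, 8, 18, 79], [329, 302, 5, 14, 47], [377, 307, 6, 18, 74], [422, 306, 207, 282, 26938], [412, 314, 12, 40, 181], [325, 325, 5, 9, 32], [445, 347, 34, 32, 547], [0, 402, 249, 186, 22615], [260, 434, 143, 154, 10320], [417, 519, 13, 14, 82], [356, 528, 36, 60, 1253], [389, 578, 12, 6, 50]]
```

The handle now measures 115.5 along the track in the top view, the same value that view gave for the mouth. So the guard is shut. The image differences show only the guard, the removed disc, the arm and its shadow. Handing in.

```bash
python3 -c "
from h import *
st(); print(ctrl.job_done())"
```

```text
27.95 [ 451.6 -250.   259.7] yawX -99.7 Z [ 0.0125  0.0028 -0.9999] F [ 0.2  0.1 -0.3] w 43.5 j6 [-0.73  0.33  1.66  0.01  1.14  1.01]
the job is handed in; nothing more can be done
None
```

I opened the guard to its stop, seated the strainer, turned the ring to its stop and slid the guard shut. I handed the job in at about 28 s of the 72 s allowed; the hand-in reports no verdict.

- **Disc:** I picked the only red-ribbed disc with a steel plate; the other four were pink. It bottomed at the expected height in the mouth. After locking, the picture showed the orange lugs over the plate and the rib still upright.
- **Ring:** it met a hard stop at 23 N. The post's position then puts it at about 1.29 of 1.30 rad.
- **Guard:** its travel between the two stops was about 200 mm. Shut, the handle measured 115.5 mm along the track in the top view, the same as that view gave for the mouth.
- **Other things:** comparing the first and last top pictures, only the guard, the removed disc, the arm and its shadow changed. The blank disc was hidden behind the arm in the last top picture, so I did not confirm it there. I never reached for it, and the job never needed the tool near it.

**Disagreement:** the two cameras differed by up to 6 mm in x on the mouth, and by more than that on the disc. I placed the disc using offsets measured within the scene view, together with the handle position felt by the gripper.

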